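# Unlock, swing and relock the magnifier arm

### The job

Get the magnifier on the blue swivel arm ready over the white dish: first take the red-capped bottle off the dish and stand it upright on the round cork mat. Then pull the red plunger knob out and twist it so that it stays out by itself, swing the arm until the magnifier is over the white dish, and twist the knob back so that the plunger springs fully home in the notch there and locks the arm. Leave the other things where they are.

Things in the scene. Friction and masses are not known exactly. Their poses are not given: they have to be found in the camera images.
- bottle_mid (a point): Dosing bottle, black body and red cap, round, 36 mm across and 95 mm tall, about 50 g, loose, standing upright in the white dish (its foot 16 mm over the table) within 12 mm of the dish's centre. Point: centre of the bottle, 47.5 mm above its foot; z up the bottle.
- drip_mat: Round cork mat, 80 mm across, 6 mm thick, fixed on the table. Origin: centre of its underside, on the table.
- dish: White round dish with a dark pad, 96 mm across, 19 mm high (pad 16 mm above the table), fixed. Origin: centre of its underside. It lies at one of the two side stations of the arm, 45 degrees left or right of where the arm starts: the magnifier stands over it, within some 8 mm, when the arm is locked there.
- fixture: Grey swivel stand, fixed: round base 104 mm across with a bracket. Origin: on the arm's upright swivel axis, at table height. +x points along the arm when its joint reads 0; the plunger's bracket is on the -x side. The plunger's steel fork ends 28 mm below the centre of the red knob, along the plunger's axis, while it is home.
- swivel_arm (a joint): Angle of the blue arm about the stand's upright axis, rad, counter-clockwise from above. Starts locked at 0, the middle notch (2 degrees of play); other notches at -0.785 and +0.785; stops at +-0.95. Turns only while the plunger is out over 9 mm; light friction, stays where left. Within 4 degrees of a notch the plunger's round tip draws it in; farther off the tip lands on the rim, 8 mm out.
- swing_post (a point): Black upright round post on the blue arm, 14 mm across, fixed to the arm 55 mm out from the swivel axis: the handle to swing it by. It stands free from 72 to 109 mm above the table. Point: on its axis, 94 mm above the table. x points outward along the arm.
- lens (a point): Centre of the black eye-loupe magnifier, 35 mm across, 39 mm tall, fixed in the arm's end 105 mm out from the swivel axis; it spans 48 to 87 mm above the table.
- index_plunger (a joint): How far the plunger is pulled out along its axis, m: 0 fully home (locked), at most 0.016. A spring pulls it home with 6 N when home, 12 N when fully out. Pulled beyond 0.0125 the knob can be twisted; twisted, its cross pin rests on the fork's end and the plunger stays out by itself at 0.012.
- lock_twist (a joint): Twist of the red knob about the plunger's axis, rad, counter-clockwise seen from its outer end. 0 (start): cross pin in line with the slot of the fork, plunger can go in; stop at 1.4. Beyond 0.7 the cross pin rests safely on the fork; below about 0.1 the spring drops it into the slot once let go. While home, the slot keeps it from turning.
- knob_grip (a point): Red bar knob of the plunger, 32 mm long, 10 mm thick, 24 mm high along the axis, on an 8 mm stem. Point: centre of the bar, 94 mm above the table when home. z: along the plunger's axis, outward and up (pull direction), leaning 35 degrees from vertical, away from the swivel axis. x: along the bar. y: through its 10 mm thickness (grip across this). The frame turns and moves with the knob.
- round_box: Round closed parts box, pale pink, 42 mm across, 20 mm high, loose, at the other side station. Bystander. Origin: centre of its underside.
- dropper: Small white dosing bottle, 21 mm across, 56 mm tall, loose, near the swivel stand. Bystander. Origin: centre of its underside.
- grey_die: Grey turned die, 30 mm across, 18 mm high, loose, near the swivel stand. Bystander. Origin: centre of its underside.
- press_die_2: Grey turned die, 28 mm across, 20 mm high, loose. Bystander. Origin: centre of its underside.
- press_die_4: Brass-coloured turned die, 22 mm across, 26 mm high, loose. Bystander. Origin: centre of its underside.
- dust_cap: Blue plastic cap, 34 mm across, 20 mm high, loose. Bystander. Origin: centre of its underside.
- tape: Roll of masking tape, 52 mm across, 18 mm high, loose. Bystander. Origin: centre of its underside.
- bottle: The same red-capped bottle; origin: centre of its foot.
Mind the look-alikes: they are no part of the job. There is more than one size of the dish; the job needs the larger.

How it is judged (in metres and radians):
On the way, in this order (a step that is already met when the one before it is completed fails the run):
1. the bottle stands upright on the cork mat (horizontal distance between bottle_mid and drip_mat below 0.03 m and height (world z) of bottle_mid between 0.049 and 0.058 m and angle between bottle_mid's own z axis and vertical below 0.1 rad and contact force between the fingers and bottle below 0.1 N), for 0.2 s.
2. the plunger is pulled and twisted and stays out by itself, let go, with the arm still at the middle notch (value of joint index_plunger above 0.0105 m and value of joint lock_twist above 0.6 rad and contact force between the fingers and fixture below 0.1 N and value of joint swivel_arm between -0.2 and 0.2 rad), for 0.2 s.
3. the arm is swung with the plunger out until the magnifier is over the white dish (value of joint index_plunger above 0.0075 m and horizontal distance between lens and dish below 0.03 m), for 0.1 s.
At the end, for the whole second after the job is handed in: Bottle upright, at rest on the cork mat (within 30 mm of its centre); magnifier over the white dish within 20 mm; plunger home in that notch (out under 3 mm, knob within 0.3 rad of its first position), arm at rest; the named bystanders within 25 mm of their starts (horizontal distance between bottle_mid and drip_mat below 0.03 m and height (world z) of bottle_mid between 0.049 and 0.058 m and angle between bottle_mid's own z axis and vertical below 0.1 rad and value of joint index_plunger below 0.003 m and value of joint lock_twist below 0.3 rad and horizontal distance between lens and dish below 0.02 m and velocity of joint swivel_arm between -0.05 and 0.05 rad/s and linear speed of bottle below 0.02 m/s); the robot touches nothing.
It fails at once if the red-capped bottle is knocked over (angle between bottle_mid's own z axis and vertical above 0.8 rad).
It fails at once if a bystander (round box, small white bottle, a die, blue cap, tape roll) is moved by more than 25 mm (distance of any of round_box, dropper, grey_die, press_die_2, press_die_4, dust_cap, tape from where it was at the start of the episode above 0.025 m).
It also fails if it takes over 69 s, if anything falls off the work surface, if the arm or the gripper's body presses on something with over 40 N, if the wrist force passes 120 N, or if a joint passes its speed limit or range.

### The arm

A 6-joint arm with a two-finger parallel gripper is mounted at the origin on a cart in front of the work surface, level with it; the furniture and walls round the work are solid. World frame = base frame: x ahead of the robot, y to its left, z up, the work surface at z = 0. Lengths are in mm, angles in rad, forces in N, time in s.
With the tool pointing down it reaches from about 300 to 850 mm from the base axis. Payload 5.4 kg.
Tool frame: the origin (TCP) lies at the very end of the fingers, on their centre line; the grasp point (between the pads) lies 19 mm behind it (tcp_to_grasp is the z of the grasp point in the tool frame, in mm); z points along the fingers, y is the direction in which the jaws open and shut (so a half turn about z gives the same grasp; the last joint's range is limited). The gripper opens to 85 mm and grips with 20 to 120 N. Pads are 22 mm wide; open, the fingers measure 114 mm over their backs; the gripper's body (76 mm by 85 mm) begins 54 mm behind the grasp point. The pads swing forward as they close: fully open they stand 13 mm farther back than shut.
Start: joints at [0.944, 0.158, 1.597, -0, 1.386, -0.21], TCP at [232.789, 525.752, 231.299] pointing down, gripper open.
Joint ranges: [-2.91, 2.91], [-0.94, 2.29], [0.18, 2.7], [-1.29, 4.43], [0.17, 2.64], [-3, 3]. Speed limits (rad/s): [2.57, 2.57, 3.14, 3.14, 3.14, 3.14].

### API

Orientations are given as a unit quaternion [w, x, y, z].
In Python, from cell import * gives the robot as it stands.
- The arm moves only by the tool step_arm, never from a script. Its argument "commands" is a list of rows, each an object with "linear": the shift along the tool's x, y, z in m, a list of three; "rotation": the turn, a rotation vector about the tool's x, y, z in rad, a list of three; "claw": the gripper command: -1 is shut, 1 is fully open, values between are in proportion. A call has 1 to 8 rows; each row is the pose to reach, as a shift and turn from the pose commanded when the call began, along the tool's axes at that moment; what a row does not reach only later rows make up. A row lasts 1/10 s, in which the tool goes at most 50 mm and 8.59 degrees, less where a joint would pass 70% of its speed; a pose out of reach is approached as far as the arm can. A call with a gripper value outside its range is refused whole. The fingers move at their own pace and stop on an object; the grip force is fixed at half the most. Time passes only in rows, so rows that repeat a pose let the fingers close. It gives the time, the measured TCP pose, the force and the opening at its end, in the units of the state.
- state(): the state, without advancing time (a new reading comes with each control period).
- capture(name): name is "scene" or "top" or "wrist"; returns a dict with "frame" (400x640x3 uint8, red, green, blue), "range_z" (400x640 float32, mm along the optical axis (not along the pixel's ray), 0 where there is no reading), "fx", "fy", "cx", "cy" (pixels), "position" and "orientation" of the camera in the world. Camera axes: x right, y up, looking along -z (the intrinsics and any distortion apply to the point x, -y, -z); pixel columns grow to the right and rows downward; lengths in mm; the calibration is good to about 2 mm. A picture is of the moment at which its call begins.
- hand_in(): hands the job in, once; it reports no verdict.
The state is a dict: "t": time; "joint_pos": joint angles; "dq": joint speeds; "joint_torque": joint torques, N m; "ee_pos": TCP position; "tool_rot": TCP orientation; "wrist_force": force on the tool from outside, world axes, zero at the start; "ft_torque": the same for the moment, N m; "gripper_width": opening from 0.0 (shut) to 1.0 (fully open).
Only numpy, scipy, OpenCV 4.12 (cv2) and the standard library are available. Lean on these libraries where they do the work, as an engineer would, in place of code of your own. Each camera call takes 0.05 s, during which the arm holds its last target.

## Working session

There is one attempt and no reset: what is moved stays moved. The work goes in short steps, Python scripts to look and compute and a tool call to move; the robot and the scene stay as the last step left them, time stands still between calls to the robot, and variables do not carry over. Pictures are saved under pics/ and viewed, and the job is handed in when it is done.

Besides the shell and the picture viewer there is one more tool, called after "Request:" as a command line: name --argument value ..., lists and objects as JSON in quotes. step_arm: Moves the arm, as the interface text tells. Its arguments: {"type":"object","properties":{"commands":{"type":"array","items":{"type":"object","properties":{"linear":{"type":"array","items":{"type":"number"}},"rotation":{"type":"array","items":{"type":"number"}},"claw":{"type":"number"}}}}},"required":["commands"]}

```bash
ls; mkdir -p pics; python3 - <<'E'
from cell import *
import cv2,numpy as np
print(state())
for n in ["scene","top","wrist"]:
    c=capture(n); cv2.imwrite(f"pics/{n}0.png",c["frame"][:,:,::-1]); np.savez(f"{n}0.npz",**c)
    print(n,c["fx"],c["fy"],c["cx"],c["cy"],c["position"],c["orientation"],[k for k in c])
E
```

```text
pics
{'t': 0.0, 'joint_pos': array([ 9.43891772e-01,  1.59054181e-01,  1.59826429e+00, -2.36950675e-06,
        1.38621942e+00, -2.10110176e-01]), 'dq': array([ 0.00062877, -0.00146888,  0.00026672, -0.0007171 , -0.00028141,
       -0.00040142]), 'joint_torque': array([-9.58142664e-05, -3.95999050e+01, -3.31435454e+01, -2.01930648e-04,
        8.32234102e-03, -3.16440105e-05]), 'ee_pos': array([232.43176983, 525.25082512, 230.29797759]), 'tool_rot': array([-3.94206240e-04,  2.06891723e-01,  9.78363362e-01, -8.89153271e-04]), 'wrist_force': array([-1.05983349,  0.48668608,  0.43697133]), 'ft_torque': array([-0.06857249, -0.02307883, -0.00607422]), 'gripper_width': 0.9994241368070551}
scene 452.6338305663899 452.6338305663899 319.6002960903117 205.86484897535877 [  25.25743119 -650.11626946  808.97266051] [ 0.86559743  0.38459296 -0.12540324 -0.29513281] ['frame', 'range_z', 'fx', 'fy', 'cx', 'cy', 'position', 'orientation']
top 509.4064862160191 509.4064862160191 309.86932481967403 197.82245905242655 [ 278.63993791   -8.66009787 1222.47077331] [ 0.70989685  0.05912111 -0.07689539 -0.69759462] ['frame', 'range_z', 'fx', 'fy', 'cx', 'cy', 'position', 'orientation']
wrist 350.06563208183155 350.06563208183155 312.53822057581266 196.36234761263051 [167.9626691  552.82779917 373.69631508] [ 0.82954444 -0.1172455  -0.07510633  0.54080363] ['frame', 'range_z', 'fx', 'fy', 'cx', 'cy', 'position', 'orientation']
```

View pics/scene0.png

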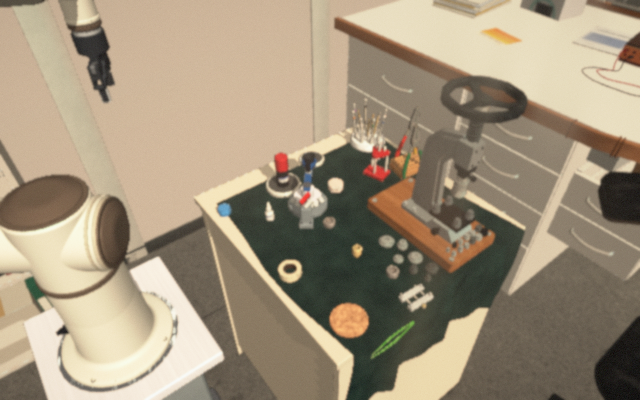

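View pics/top0.png

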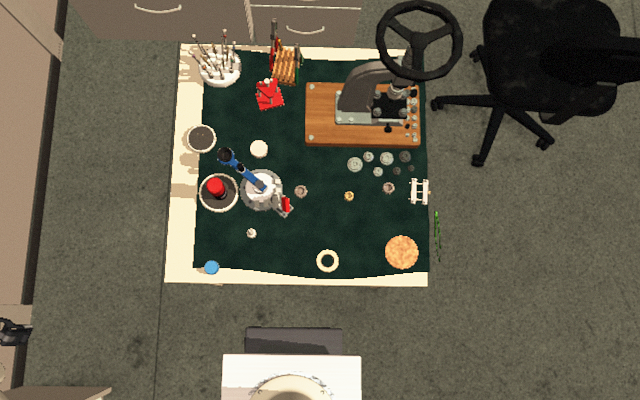

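View pics/wrist0.png

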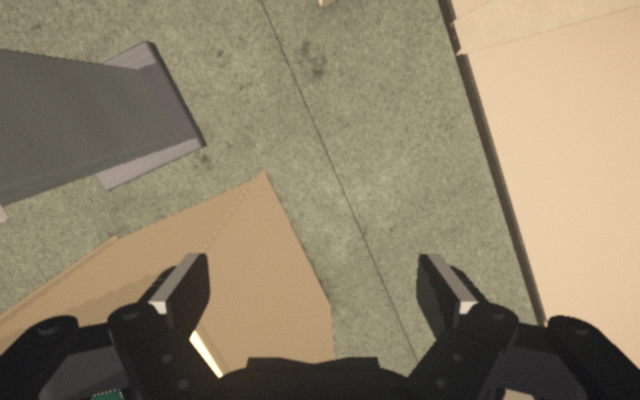

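The top view shows the red-capped bottle on the large dish at about (217,192), the stand at (261,188), the knob at (286,205) and the cork mat at (402,252). The round box is at (259,149), and the small look-alike dish at (201,138). Next I'll measure these.

```bash
cat > h.py <<'E'
import numpy as np,cv2
from scipy.spatial.transform import Rotation as R
def rot(q): return R.from_quat([q[1],q[2],q[3],q[0]])
def load(n): return dict(np.load(n+".npz"))
def ray(c,u,v):
    d=np.stack([(np.asarray(u,float)-c["cx"])/c["fx"],-(np.asarray(v,float)-c["cy"])/c["fy"],-np.ones_like(np.asarray(u,float))],-1)
    return rot(c["orientation"]).apply(d)
def plane(c,u,v,z):
    d=ray(c,u,v); p=np.asarray(c["position"]); s=(z-p[2])/d[...,2]; return p+d*s[...,None]
def cloud(c):
    v,u=np.mgrid[0:400,0:640]; d=ray(c,u.ravel(),v.ravel()); P=np.asarray(c["position"])+d*c["range_z"].ravel()[:,None]
    return P.reshape(400,640,3)
def proj(c,P):
    q=rot(c["orientation"]).inv().apply(np.asarray(P,float)-c["position"]); return c["cx"]+c["fx"]*q[...,0]/-q[...,2], c["cy"]-c["fy"]*q[...,1]/-q[...,2]
def tri(c1,p1,c2,p2):
    d1=ray(c1,*p1);d2=ray(c2,*p2);d1/=np.linalg.norm(d1);d2/=np.linalg.norm(d2)
    o1=np.array(c1["position"]);o2=np.array(c2["position"])
    s=np.linalg.lstsq(np.stack([d1,-d2],1),o2-o1,rcond=None)[0]
    a=o1+d1*s[0];b=o2+d2*s[1]; return (a+b)/2,np.linalg.norm(a-b)
E
python3 - <<'E'
from h import *
t=load("top0");s=load("scene0")
f=t["frame"][:,:,::-1]
cv2.imwrite("pics/tz.png",cv2.resize(f[120:245,180:310],None,fx=5,fy=4.8,interpolation=cv2.INTER_CUBIC)[:600])
cv2.imwrite("pics/sz.png",cv2.resize(s["frame"][130:250,205:355,::-1],None,fx=5,fy=5,interpolation=cv2.INTER_CUBIC))
Pt=cloud(t);
print("mat",plane(t,402,252,6.), Pt[252,402],"table",Pt[220,220])
for c,n in((t,"top"),(s,"scene")):
    hsv=cv2.cvtColor(c["frame"],cv2.COLOR_RGB2HSV);P=cloud(c)
    for nm,lo,hi in(("red",(0,150,90),(6,255,255)),("red2",(174,150,90),(180,255,255)),("orange",(7,80,100),(17,255,255)),("blue",(100,120,50),(125,255,255))):
        m=cv2.inRange(hsv,lo,hi);k,l,st,ce=cv2.connectedComponentsWithStats(m)
        for i in range(1,k):
            if st[i,4]>25:
                q=P[l==i]; print(n,nm,st[i],ce[i].round(1),np.median(q,0).round(),q.max(0).round(),q.min(0).round())
E
```

```text
mat [ 388.46665275 -260.34901724    6.        ] [ 388.1912263  -259.71782487    9.05069877] table [458.29211898 178.14561993   1.67118408]
top red [269  48   8  23  77] [271.5  57.8] [850.  63.  66.] [905.  69.  99.] [837.  55.  -1.]
top red [255  78  29  33 581] [268.9  95. ] [765.  66.  14.] [ 817.  105. 1222.] [279.  -9.  -3.]
top red [206 177  19  19 254] [215.  185.8] [519. 177. 110.] [ 549.  198. 1222.] [279.  -9.  16.]
top red [281 197   9  15 110] [285.4 203.8] [484.  20. 101.] [ 514.   30. 1222.] [279.  -9.  -3.]
top orange [271  39  25  47 688] [284.   65.1] [849.  34.  28.] [1353.   78. 1222.] [ 279.   -9. -814.]
top orange [235  40  40  14 129] [256.2  47.6] [909. 107.   0.] [ 920.  162. 1222.] [279.  -9.  -8.]
top orange [178  42  37  44 425] [194.5  63.5] [854. 262.  -0.] [ 919.  304. 1222.] [279.  -9.  -8.]
top orange [296  46   5  22  43] [298.   56.6] [831.  -2. 125.] [904.   2. 170.] [819.  -7.   1.]
top orange [ 305   82  116   64 3641] [350.  121.5] [690. -96.  30.] [ 809.   -9. 1222.] [ 279. -314.   -7.]
top orange [375  84  16   8 100] [382.4  87.2] [ 796. -211.
[... 2584 characters left out ...]
8.7] [ 55. -74. 334.] [ 84. -26. 809.] [  25. -650.  271.]
scene orange [470 220  14  10  71] [475.2 224.6] [ 789. -254.   32.] [ 839. -232.   69.] [ 754. -279.    2.]
scene orange [461 237   9   9  33] [464.2 240.6] [ 732. -273.   32.] [ 740. -258.  809.] [  25. -650.   29.]
scene orange [ 41 270  72  28 258] [ 80.3 289.4] [-13. -61. 225.] [ 40. -22. 809.] [ -62. -650.  218.]
scene orange [  0 297   5  21  67] [  1.4 309.3] [-301.  747. -496.] [-294.  812. -489.] [-313.  719. -503.]
scene orange [ 329  302   40   36 1147] [348.7 319.9] [ 390. -259.    6.] [ 435. -212.  809.] [  25. -650.   -1.]
scene blue [221 207   8   8  32] [224.4 211.4] [343. 181.  17.] [350. 192.  22.] [334. 175.   8.]
```

View pics/tz.png

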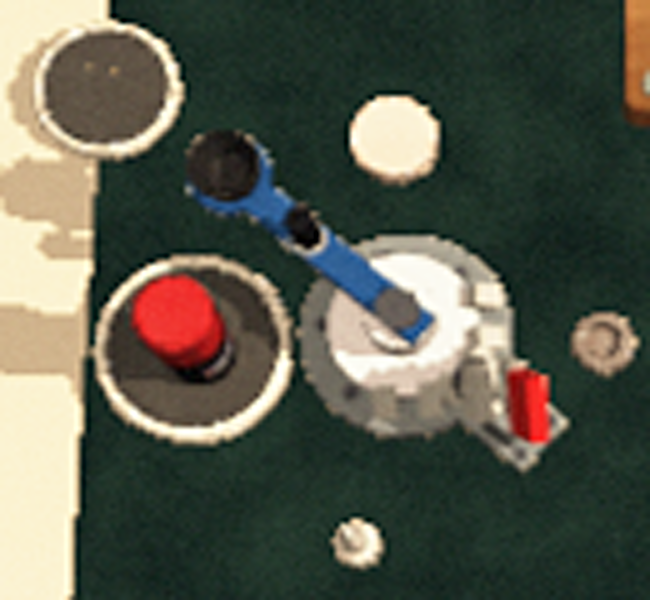

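View pics/sz.png

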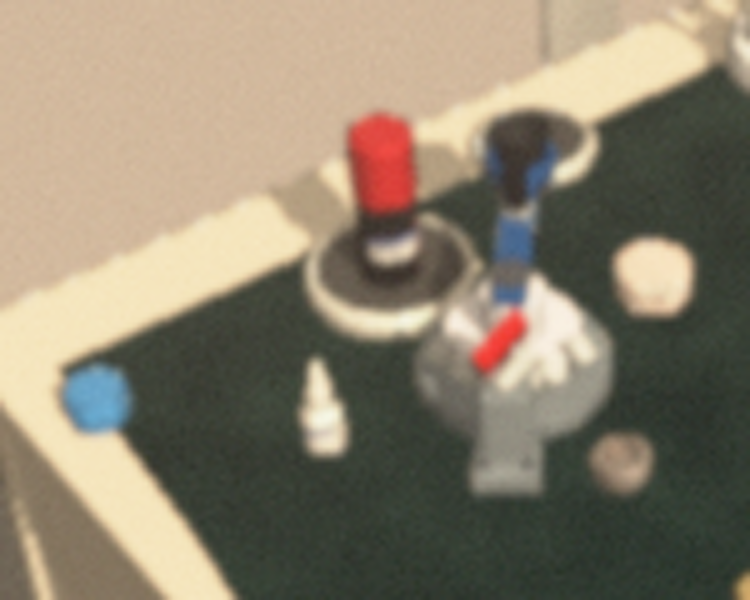

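```bash
python3 - <<'E'
from h import *
t=load("top0");s=load("scene0")
L=plane(t,225.,154.4,87.);Po=plane(t,240.6,164.5,109.);D=plane(t,219.4,192.9,19.)
print("lens",L,"post",Po,"dish",D)
print("post-lens",np.linalg.norm(L-Po*[1,1,1]) )
u=(L-Po)[:2];d=np.linalg.norm(u);u/=d;print(d,np.arctan2(u[1],u[0]))
A=L[:2]-105*u;print("axis",A)
w=D[:2]-A;print("dish r,ang",np.linalg.norm(w),np.arctan2(w[1],w[0]))
# base outline
print("base",[plane(t,180+x/5,120+y/4.8,10.)[:2].round(1) for x,y in((300,340),(515,340),(408,235),(408,440))])
B=plane(t,180+176/5,120+310/4.8,111.);print("cap",B)
m=tri(t,(215,185.8),s,(281.1,162.5));print("cap tri",m)
print("knob tri",tri(t,(285.6,204.3),s,(304.7,198.2)))
print("box",plane(t,259,149,20.)); print("dropper",plane(t,180+358/5,120+543/4.8,40.),"die",plane(t,180+605/5,120+343/4.8,18.))
for n,c in(("t",t),("s",s)):
    hsv=cv2.cvtColor(c["frame"],cv2.COLOR_RGB2HSV);m=cv2.inRange(hsv,(0,150,60),(8,255,255))|cv2.inRange(hsv,(172,150,60),(180,255,255))
    k,l,st,ce=cv2.connectedComponentsWithStats(m)
    for i in range(1,k):
        if st[i,4]>25: 
            v,uu=np.where(l==i); r=cv2.minAreaRect(np.stack([uu,v],1).astype(np.float32)); print(n,st[i],ce[i].round(2),r)
E
```

```text
lens [598.23235983 161.03401504  87.        ] post [569.32191236 121.73541894 109.        ] dish [521.39187712 180.1153737   19.        ]
post-lens 53.518161666057054
48.78722812493264 0.9365354662261677
axis [536.01121915  76.45547371]
dish r,ang 104.6857202662844 1.7109040876916557
base [array([529.3, 132.1]), array([531.5,  28. ]), array([585. ,  81.7]), array([479.2,  78.2])]
cap [521.50780087 175.90032682 111.        ]
cap tri (array([522.99009669, 179.67150053,  90.56628649]), np.float64(0.3380942036816364))
knob tri (array([482.67784797,  18.61436714,  98.21273204]), np.float64(0.6816148619372127))
box [632.6195461   88.93116367  20.        ]
dropper [423.20283166  97.58198235  40.        ] die [529.13986108 -15.66404428  18.        ]
t [269  37  10  35 131] [272.71  54.27] ((272.643798828125, 53.796142578125), (5.883161544799805, 34.696754455566406), 13.392498016357422)
t [255  78  29  33 586] [268.88  95.04] ((268.1826171875, 93.68464660644531), (28.3428897857666, 25.37976837158203), 75.0685806274414)
t [206 177  19  19 271] [214.98 186.24] ((215.00001525878906, 186.5), (19.
[... 251 characters left out ...]
107422)
s [395 136  11  21  63] [399.89 147.08] ((400.1095886230469, 146.0410919189453), (4.213481426239014, 22.237817764282227), 20.556045532226562)
s [372 148  18  10 113] [379.56 153.17] ((380.4363708496094, 153.4132843017578), (16.80232048034668, 9.047402381896973), 8.746161460876465)
s [275 153  13  20 203] [281.15 162.52] ((281.1399841308594, 162.47998046875), (19.091882705688477, 11.455130577087402), 81.8698959350586)
s [364 165  26  16 231] [376.35 172.66] ((376.32757568359375, 171.9310302734375), (24.32608985900879, 12.998673439025879), 21.801406860351562)
s [300 193  10  11  50] [304.48 198.2 ] ((304.7500305175781, 198.25003051757812), (4.242640495300293, 12.020814895629883), 45.0)
```

```bash
cat >> h.py <<'E'
def rel(st,target,q=None,cmd=None):
    """shift (m, tool axes) and rotvec from the present pose to target pos (mm), tool rotation q (Rotation)"""
    Rt=rot(st["tool_rot"]); l=Rt.inv().apply(np.asarray(target,float)-st["ee_pos"])/1000
    r=(Rt.inv()*q).as_rotvec() if q is not None else np.zeros(3)
    return l.round(4),r.round(4)
E
python3 - <<'E'
from cell import *
from h import *
s=state();print(rel(s,[520,178,180]),rot(s["tool_rot"]).as_matrix().round(3))
E
```

```text
(array([-0.4035, -0.2012,  0.0507]), array([0., 0., 0.])) [[-0.914  0.405 -0.001]
 [ 0.405  0.914 -0.001]
 [ 0.    -0.001 -1.   ]]
```

Request:
step_arm --commands '[{"linear": [-0.4035,-0.2012,0.04],"rotation": [0,0,0],"claw": 0.35},{"linear": [-0.4035,-0.2012,0.04],"rotation": [0,0,0],"claw": 0.35},{"linear": [-0.4035,-0.2012,0.04],"rotation": [0,0,0],"claw": 0.35},{"linear": [-0.4035,-0.2012,0.04],"rotation": [0,0,0],"claw": 0.35},{"linear": [-0.4035,-0.2012,0.04],"rotation": [0,0,0],"claw": 0.35},{"linear": [-0.4035,-0.2012,0.04],"rotation": [0,0,0],"claw": 0.35},{"linear": [-0.4035,-0.2012,0.04],"rotation": [0,0,0],"claw": 0.35},{"linear": [-0.4035,-0.2012,0.04],"rotation": [0,0,0],"claw": 0.35}]'

```text
t: 0.95
ee_pos: [487.7, 217.0, 195.6]
tool_rot: [-0.0, 0.207, 0.978, 0.0]
wrist_force: [0.8, -0.1, 0.1]
gripper_width: 0.675
```

Request:
step_arm --commands '[{"linear": [0,0,0],"rotation": [0,0,0],"claw": 0.35}]'

```text
t: 1.05
ee_pos: [489.6, 214.2, 195.2]
tool_rot: [0.0, 0.21, 0.978, -0.001]
wrist_force: [-0.3, 0.8, 0.2]
gripper_width: 0.674
```

```bash
python3 - <<'E'
from cell import *
from h import *
s=state();print(s["ee_pos"],s["t"],rel(s,[522,178,180]))
c=capture("wrist");np.savez("wrist1.npz",**c);cv2.imwrite("pics/wrist1.png",c["frame"][:,:,::-1])
E
```

```text
[489.57484475 214.19481194 195.18146275] 1.05 (array([-0.0444, -0.0196,  0.0153]), array([0., 0., 0.]))
```

View pics/wrist1.png

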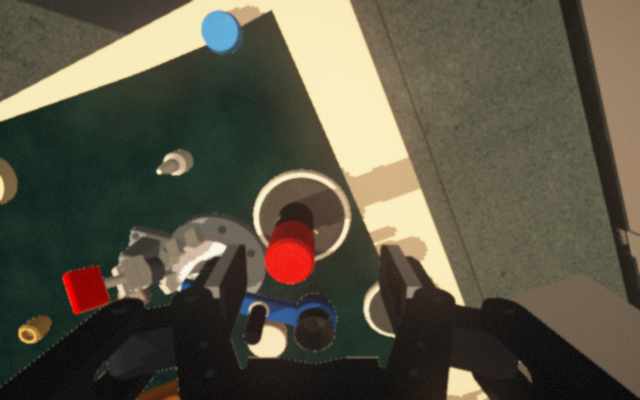

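```bash
python3 - <<'E'
from h import *
c=load("wrist1");t=load("top0");s=load("scene0")
hsv=cv2.cvtColor(c["frame"],cv2.COLOR_RGB2HSV);m=cv2.inRange(hsv,(0,150,60),(8,255,255))|cv2.inRange(hsv,(172,150,60),(180,255,255))
k,l,st,ce=cv2.connectedComponentsWithStats(m)
for i in range(1,k):
    if st[i,4]>50:
        v,u=np.where(l==i);h=cv2.convexHull(np.stack([u,v],1));a=cv2.approxPolyDP(h,4,True)[:,0]; print(st[i],ce[i],a.tolist())
print("cap", plane(c,289.,261.,111.),"dish",plane(c,302.,217.,19.))
print(tri(t,(214.5,185),c,(288.5,256.5)))
cv2.imwrite("pics/wz.png",cv2.resize(c["frame"][200:340,40:260,::-1],None,fx=3.6,fy=3.6,interpolation=cv2.INTER_CUBIC))
E
```

```text
[ 264  220   52   65 2656] [290.46121988 252.49171687] [[300, 282], [279, 282], [265, 266], [269, 239], [276, 226], [288, 220], [306, 224], [314, 238], [314, 268]]
[  62  265   48   50 1647] [ 85.18822101 288.97692775] [[109, 301], [73, 313], [63, 274], [98, 266]]
cap [521.60109431 179.88077244 111.        ] dish [523.5250013  186.06408494  19.        ]
(array([522.19048162, 178.76317193, 102.12870354]), np.float64(0.5697608081581234))
```

View pics/wz.png

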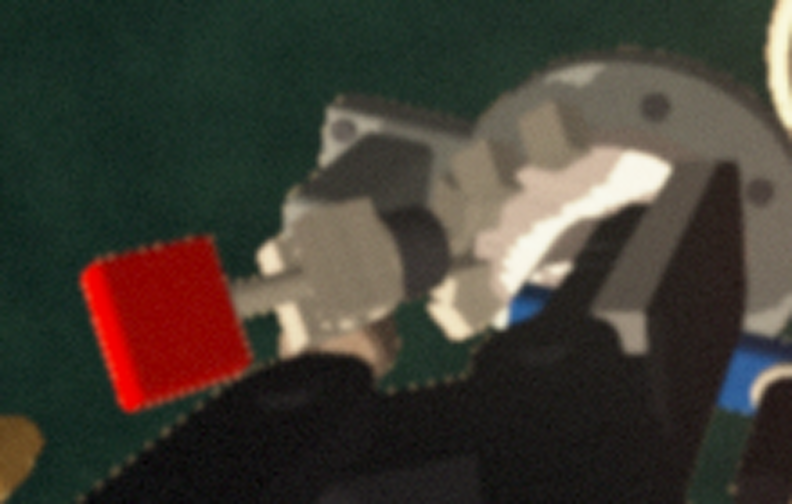

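Request:
step_arm --commands '[{"linear": [-0.044,-0.0187,0.015],"rotation": [0,0,0],"claw": 0.35},{"linear": [-0.044,-0.0187,0.015],"rotation": [0,0,0],"claw": 0.35},{"linear": [-0.044,-0.0187,0.05],"rotation": [0,0,0],"claw": 0.35},{"linear": [-0.044,-0.0187,0.1],"rotation": [0,0,0],"claw": 0.35},{"linear": [-0.044,-0.0187,0.139],"rotation": [0,0,0],"claw": 0.35},{"linear": [-0.044,-0.0187,0.139],"rotation": [0,0,0],"claw": 0.35},{"linear": [-0.044,-0.0187,0.139],"rotation": [0,0,0],"claw": 0.35}]'

```text
t: 1.8
ee_pos: [518.9, 185.0, 57.5]
tool_rot: [-0.0, 0.206, 0.978, -0.0]
wrist_force: [0.8, 0.7, 0.5]
gripper_width: 0.675
```

```bash
python3 - <<'E'
from cell import *
from h import *
s=state();print(s["ee_pos"],s["t"],rel(s,[522,179,56]))
c=capture("wrist");np.savez("wrist2.npz",**c);cv2.imwrite("pics/wrist2.png",c["frame"][:,:,::-1])
E
```

```text
[518.92091497 184.99605473  57.51920794] 1.8 (array([-0.0052, -0.0042,  0.0015]), array([0., 0., 0.]))
```

View pics/wrist2.png

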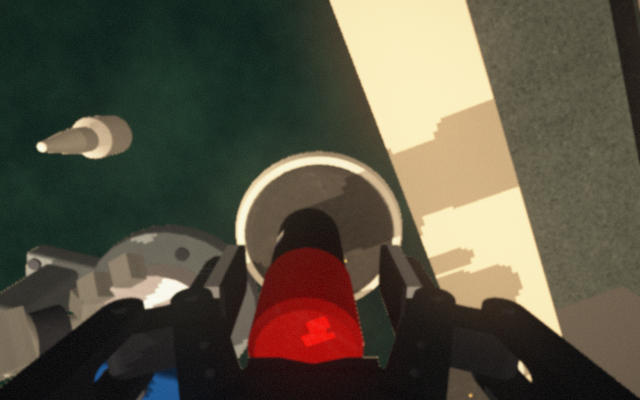

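Request:
step_arm --commands '[{"linear": [-0.005,-0.004,0.0015],"rotation": [0,0,0],"claw": 0.35},{"linear": [-0.005,-0.004,0.0015],"rotation": [0,0,0],"claw": 0.35},{"linear": [-0.005,-0.004,0.0015],"rotation": [0,0,0],"claw": -0.4},{"linear": [-0.005,-0.004,0.0015],"rotation": [0,0,0],"claw": -0.4},{"linear": [-0.005,-0.004,0.0015],"rotation": [0,0,0],"claw": -0.4},{"linear": [-0.005,-0.004,0.0015],"rotation": [0,0,0],"claw": -0.4}]'

```text
t: 2.45
ee_pos: [523.5, 178.4, 56.6]
tool_rot: [0.001, 0.207, 0.978, 0.0]
wrist_force: [0.0, 0.4, 6.1]
gripper_width: 0.41
```

```bash
python3 - <<'E'
from cell import *
from h import *
s=state();print(s["ee_pos"],s["t"],s["wrist_force"],s["gripper_width"])
print(rel(s,[400,-20,150]),rel(s,[388,-260,150]))
E
```

```text
[523.47476591 178.38790459  56.63114512] 2.45 [0.00977323 0.39403477 6.10608533] 0.41022892982317505
(array([ 0.0324, -0.2313, -0.0937]), array([0., 0., 0.])) (array([-0.0538, -0.4556, -0.0938]), array([0., 0., 0.]))
```

Request:
step_arm --commands '[{"linear": [0,0,-0.03],"rotation": [0,0,0],"claw": -0.4},{"linear": [0,0,-0.06],"rotation": [0,0,0],"claw": -0.4},{"linear": [0,0,-0.1],"rotation": [0,0,0],"claw": -0.4},{"linear": [0.02,-0.03,-0.13],"rotation": [0,0,0],"claw": -0.4},{"linear": [0.02,-0.07,-0.13],"rotation": [0,0,0],"claw": -0.4},{"linear": [0.02,-0.11,-0.13],"rotation": [0,0,0],"claw": -0.4},{"linear": [0.02,-0.15,-0.13],"rotation": [0,0,0],"claw": -0.4},{"linear": [0.02,-0.19,-0.13],"rotation": [0,0,0],"claw": -0.4}]'

```text
t: 3.25
ee_pos: [426.0, 11.6, 185.1]
tool_rot: [-0.0, 0.207, 0.978, -0.0]
wrist_force: [-0.0, -0.4, -0.2]
gripper_width: 0.407
```

```bash
python3 - <<'E'
from cell import *
from h import *
s=state();print(s["ee_pos"],s["t"],s["wrist_force"],s["gripper_width"])
print(rel(s,[389.5,-259.5,120]))
E
```

```text
[426.04213426  11.56638252 185.11994506] 3.25 [-0.03565225 -0.3810239  -0.2318951 ] 0.4073031365581087
(array([-0.0762, -0.2627,  0.0652]), array([0., 0., 0.]))
```

Request:
step_arm --commands '[{"linear": [-0.01,-0.04,0.0],"rotation": [0,0,0],"claw": -0.4},{"linear": [-0.0225,-0.08,0.0],"rotation": [0,0,0],"claw": -0.4},{"linear": [-0.034,-0.12,0.02],"rotation": [0,0,0],"claw": -0.4},{"linear": [-0.046,-0.16,0.04],"rotation": [0,0,0],"claw": -0.4},{"linear": [-0.058,-0.2,0.06],"rotation": [0,0,0],"claw": -0.4},{"linear": [-0.07,-0.24,0.065],"rotation": [0,0,0],"claw": -0.4},{"linear": [-0.076,-0.262,0.065],"rotation": [0,0,0],"claw": -0.4},{"linear": [-0.076,-0.262,0.065],"rotation": [0,0,0],"claw": -0.4}]'

```text
t: 4.05
ee_pos: [389.9, -260.2, 120.2]
tool_rot: [-0.0, 0.209, 0.978, -0.0]
wrist_force: [0.5, -0.0, 0.0]
gripper_width: 0.411
```

Request:
step_arm --commands '[{"linear": [0,0,0],"rotation": [0,0,0],"claw": -0.4}]'

```text
t: 4.15
ee_pos: [390.3, -257.4, 120.1]
tool_rot: [-0.0, 0.207, 0.978, 0.0]
wrist_force: [-0.3, -0.0, -1.1]
gripper_width: 0.405
```

```bash
python3 - <<'E'
from cell import *
from h import *
s=state();print(s["ee_pos"],s["t"],s["wrist_force"],s["gripper_width"])
print(rel(s,[389.5,-259.5,47.5]))
c=capture("wrist");np.savez("wrist3.npz",**c);cv2.imwrite("pics/wrist3.png",c["frame"][:,:,::-1])
E
```

```text
[ 390.32024537 -257.44307852  120.08108245] 4.15 [-0.29699848 -0.02006099 -1.14848112] 0.405324139519116
(array([-0.0002, -0.0023,  0.0726]), array([0., 0., 0.]))
```

View pics/wrist3.png

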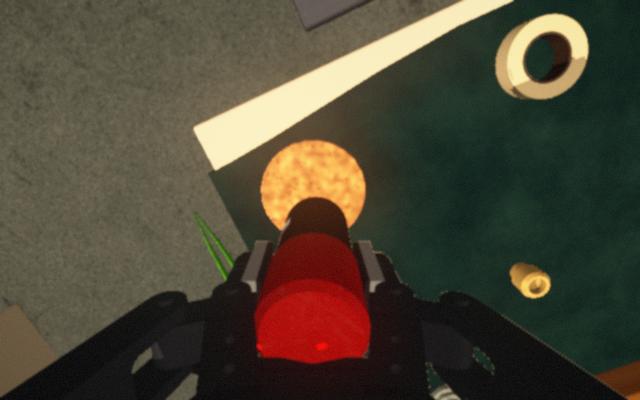

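```bash
python3 - <<'E'
from h import *
print(plane(load("wrist3"),313.,187.,6.))
E
```

```text
[ 386.54089365 -256.63890687    6.        ]
```

Request:
step_arm --commands '[{"linear": [0,-0.002,0.03],"rotation": [0,0,0],"claw": -0.4},{"linear": [0,-0.002,0.05],"rotation": [0,0,0],"claw": -0.4},{"linear": [0,-0.002,0.062],"rotation": [0,0,0],"claw": -0.4},{"linear": [0,-0.002,0.07],"rotation": [0,0,0],"claw": -0.4},{"linear": [0,-0.002,0.073],"rotation": [0,0,0],"claw": -0.4},{"linear": [0,-0.002,0.073],"rotation": [0,0,0],"claw": -0.4},{"linear": [0,-0.002,0.073],"rotation": [0,0,0],"claw": -0.4}]'

```text
t: 4.9
ee_pos: [390.4, -260.0, 48.3]
tool_rot: [0.001, 0.207, 0.978, -0.0]
wrist_force: [0.0, -0.4, -1.1]
gripper_width: 0.408
```

Request:
step_arm --commands '[{"linear": [0,0,0.0015],"rotation": [0,0,0],"claw": -0.4},{"linear": [0,0,0.002],"rotation": [0,0,0],"claw": -0.4},{"linear": [0,0,0.002],"rotation": [0,0,0],"claw": -0.4}]'

```text
t: 5.2
ee_pos: [390.4, -260.1, 46.2]
tool_rot: [0.001, 0.207, 0.978, -0.0]
wrist_force: [-0.2, 0.9, 4.4]
gripper_width: 0.408
```

Contact, so I'll release.

Request:
step_arm --commands '[{"linear": [0,0,0],"rotation": [0,0,0],"claw": 0.0},{"linear": [0,0,0],"rotation": [0,0,0],"claw": 0.35},{"linear": [0,0,0],"rotation": [0,0,0],"claw": 0.35},{"linear": [0,0,0],"rotation": [0,0,0],"claw": 0.35},{"linear": [0,0,-0.03],"rotation": [0,0,0],"claw": 0.35},{"linear": [0,0,-0.07],"rotation": [0,0,0],"claw": 0.35},{"linear": [0,0,-0.12],"rotation": [0,0,0],"claw": 0.35},{"linear": [0,0,-0.16],"rotation": [0,0,0],"claw": 0.35}]'

```text
t: 6.0
ee_pos: [390.0, -259.7, 208.0]
tool_rot: [0.001, 0.207, 0.978, -0.001]
wrist_force: [-0.2, -0.6, -0.6]
gripper_width: 0.676
```

```bash
python3 - <<'E'
from cell import *
from h import *
s=state();print(s["ee_pos"],s["t"],s["joint_pos"])
c=capture("wrist");np.savez("wrist4.npz",**c)
t=capture("top");np.savez("top1.npz",**t);sc=capture("scene");np.savez("scene1.npz",**sc)
a=cv2.resize(c["frame"],(400,250));b=cv2.resize(sc["frame"][250:400,270:510],(400,250))
d=cv2.resize(sc["frame"][165:255,240:384],(400,250),interpolation=cv2.INTER_CUBIC);e=cv2.resize(t["frame"][150:270,230:422],(400,250),interpolation=cv2.INTER_CUBIC)
cv2.imwrite("pics/m4.png",np.vstack([np.hstack([a,b]),np.hstack([d,e])])[:,:,::-1])
E
```

```text
[ 390.02547191 -259.73255461  208.03563319] 6.0 [-8.46240449e-01 -1.06401549e-01  1.91387671e+00 -9.51848016e-06
  1.33235842e+00 -2.00024066e+00]
```

View pics/m4.png

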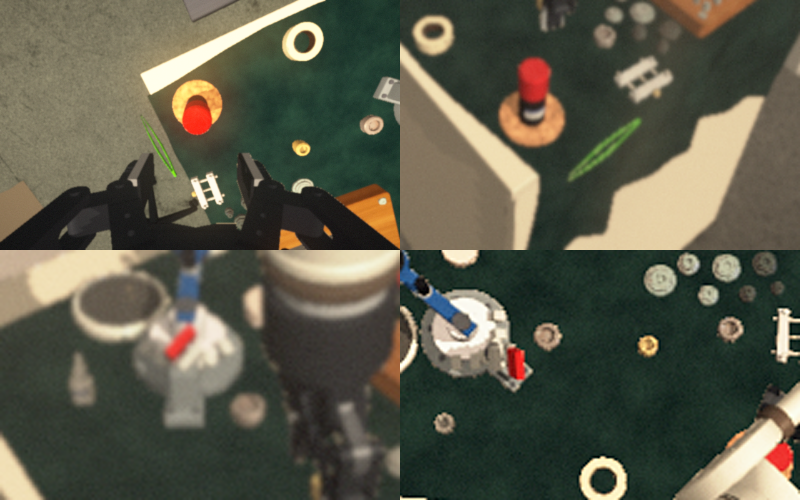

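```bash
python3 - <<'E'
from h import *
c=load("wrist1");t=load("top0");s=load("scene0")
phi=0.888
er=np.array([np.cos(phi),np.sin(phi),0]);et=np.array([-er[1],er[0],0])
n=-np.sin(np.radians(35))*er+np.cos(np.radians(35))*np.array([0,0,1])
e2=np.cross(n,et)
for a,b in(((67.8,273.6),(77.5,313.9)),((98.9,265.3),(109.4,300.))):
    d=np.cross(n,np.cross(ray(c,*a),ray(c,*b)));d/=np.linalg.norm(d);print(d,np.degrees(np.arctan2(d@e2,d@et)))
# edges along n check
for a,b in(((67.8,273.6),(98.9,265.3)),((77.5,313.9),(109.4,300.))):
    m=np.cross(ray(c,*a),ray(c,*b)); print("n residual deg",np.degrees(np.arcsin(n@m/np.linalg.norm(m))))
print("n",n,"et",et,"e2",e2)
# knob position: centroid of red in three views
print(tri(t,(285.42,203.81),c,(85.2,289)),tri(s,(304.6,198.2),c,(85.2,289)))
A=np.array([532.5,79.5,0]);
for r in(70,75,79): 
    K=A-er*r+[0,0,94];print(r,K,proj(t,K),proj(s,K),proj(c,K))
E
```

```text
[ 0.92628474 -0.07270251  0.36974441] -139.862082597528
[0.91157082 0.01497089 0.41087043] -134.24763568146255
n residual deg -1.9739035026487488
n residual deg -6.416174998336536
n [-0.3619066  -0.44498712  0.81915204] et [-0.77581137  0.63096491  0.        ] e2 [-0.5168562  -0.63550747 -0.57357644]
(array([484.44895627,  19.301221  ,  95.01492949]), np.float64(0.7703612201967545)) (array([484.32405128,  20.52773425,  96.26564616]), np.float64(0.4279704958038265))
70 [488.33245629  25.19320409  94.        ] (np.float64(282.8435897272852), np.float64(201.97214419254271)) (np.float64(304.9127675170402), np.float64(197.16847259034205)) (np.float64(94.84716401781483), np.float64(289.1722520804422))
75 [485.17763173  21.31414724  94.        ] (np.float64(284.53386063629273), np.float64(203.38406909817937)) (np.float64(304.7999382683769), np.float64(198.54503135105156)) (np.float64(88.43321086279468), np.float64(287.7126773752609))
79 [482.65377209  18.21090176  94.        ] (np.float64(285.887169544397), np.float64(204.51452134828304)) (np.float64(304.70911855267775), np.float64(199.6530656309192)) (np.float64(83.29041776852944), np.float64(286.54237093039774))
```

The bottle stands upright on the mat. The knob's bar lies about 45° between the tangential and radial directions, and its centre is near (484.4, 20, 94.5). Next is the approach pose.

```bash
cat >> h.py <<'E'
phi=0.888
er=np.array([np.cos(phi),np.sin(phi),0]);et=np.array([-er[1],er[0],0])
n=-np.sin(np.radians(35))*er+np.cos(np.radians(35))*np.array([0,0,1.])
e2=np.cross(n,et)
def knobR(deg=-137,tw=0.):
    a=np.radians(deg)+tw; d=np.cos(a)*et+np.sin(a)*e2
    return R.from_matrix(np.stack([d,np.cross(-n,d),-n],1))
K=np.array([484.4,20,94.5])
E
python3 - <<'E'
from cell import *
from h import *
s=state();q=knobR();print(q.as_matrix().round(3));print(rel(s,K+85*n,q),K+85*n,np.linalg.norm(rel(s,K,q)[1]))
E
```

```text
[[ 0.92   0.151  0.362]
 [-0.028 -0.895  0.445]
 [ 0.391 -0.419 -0.819]]
(array([0.0418, 0.2479, 0.0436]), array([-0.3957,  0.7295,  2.5506])) [453.6379386  -17.82390528 164.12792376] 2.6822209267694563
```

Request:
step_arm --commands '[{"linear": [0.015,0.04,0],"rotation": [-0.06,0.11,0.38],"claw": 0},{"linear": [0.03,0.09,0],"rotation": [-0.12,0.22,0.76],"claw": 0},{"linear": [0.04,0.14,0],"rotation": [-0.18,0.33,1.14],"claw": 0},{"linear": [0.04,0.19,0],"rotation": [-0.24,0.44,1.53],"claw": 0},{"linear": [0.04,0.24,0],"rotation": [-0.3,0.55,1.91],"claw": 0},{"linear": [0.042,0.248,0],"rotation": [-0.396,0.73,2.55],"claw": 0},{"linear": [0.042,0.248,0],"rotation": [-0.396,0.73,2.55],"claw": 0},{"linear": [0.042,0.248,0],"rotation": [-0.396,0.73,2.55],"claw": 0}]'

```text
t: 6.95
ee_pos: [451.1, -14.6, 203.7]
tool_rot: [-0.136, 0.696, 0.695, 0.114]
wrist_force: [0.4, 0.2, 0.3]
gripper_width: 0.501
```

```bash
python3 - <<'E'
from cell import *
from h import *
s=state();q=knobR();print(s["joint_pos"],s["ee_pos"]);print(rel(s,K+85*n,q))
E
```

```text
[-0.51080502 -0.06128854  1.91982295  0.29290189  1.49280727 -0.5633206 ] [451.11157713 -14.59117892 203.65639457]
(array([-0.0167,  0.0037,  0.0359]), array([-0.2306,  0.4005,  1.4028]))
```

Request:
step_arm --commands '[{"linear": [-0.01,0.004,0.01],"rotation": [-0.03,0.05,0.18],"claw": 0},{"linear": [-0.01,0.004,0.01],"rotation": [-0.06,0.1,0.36],"claw": 0},{"linear": [-0.01,0.004,0.01],"rotation": [-0.23,0.4,1.4],"claw": 0},{"linear": [-0.01,0.004,0.01],"rotation": [-0.23,0.4,1.4],"claw": 0},{"linear": [-0.01,0.004,0.01],"rotation": [-0.23,0.4,1.4],"claw": 0},{"linear": [-0.01,0.004,0.01],"rotation": [-0.23,0.4,1.4],"claw": 0},{"linear": [-0.01,0.004,0.01],"rotation": [-0.23,0.4,1.4],"claw": 0},{"linear": [-0.01,0.004,0.01],"rotation": [-0.23,0.4,1.4],"claw": 0}]'

```text
t: 7.75
ee_pos: [454.7, -21.3, 190.7]
tool_rot: [-0.218, 0.942, 0.169, 0.189]
wrist_force: [0.5, 0.4, 1.5]
gripper_width: 0.5
```

Request:
step_arm --commands '[{"linear": [0,0,0],"rotation": [-0.03,0.05,0.18],"claw": 0},{"linear": [0,0,0],"rotation": [-0.03,0.05,0.18],"claw": 0}]'

```text
t: 7.95
ee_pos: [454.1, -20.8, 190.4]
tool_rot: [-0.224, 0.952, 0.076, 0.195]
wrist_force: [-0.6, -0.6, -0.0]
gripper_width: 0.503
```

```bash
python3 - <<'E'
from cell import *
from h import *
s=state();q=knobR();print(s["joint_pos"],s["ee_pos"]);print(rel(s,K+85*n,q))
c=capture("wrist");np.savez("wrist5.npz",**c);cv2.imwrite("pics/wrist5.png",c["frame"][:,:,::-1])
print([np.round(x,1) for x in proj(c,np.array([K,K+15*n,K-15*n]))])
E
```

```text
[-0.74363583 -0.2669014   2.19901426  0.61870449  1.33444081  0.48036021] [454.13452098 -20.83284577 190.39035264]
(array([-0.0109,  0.0076,  0.0228]), array([-0.013 ,  0.0246,  0.0827]))
[array([323.5, 323.8, 323.2]), array([204.2, 211. , 198.1])]
```

View pics/wrist5.png

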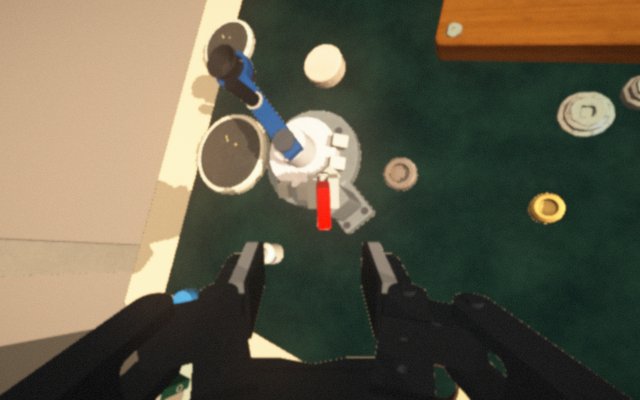

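```bash
python3 - <<'E'
from h import *
c=load("wrist5")
hsv=cv2.cvtColor(c["frame"],cv2.COLOR_RGB2HSV)
for vmin in(60,150,200):
    m=cv2.inRange(hsv,(0,150,vmin),(8,255,255))|cv2.inRange(hsv,(172,150,vmin),(180,255,255))
    k,l,st,ce=cv2.connectedComponentsWithStats(m)
    i=l[210,323]
    v,u=np.where(l==i);a=cv2.minAreaRect(np.stack([u,v],1).astype(np.float32));print(i,st[i],ce[i],a)
    b=cv2.boxPoints(a);print(b.tolist())
cv2.imwrite("pics/w5z.png",cv2.resize(c["frame"][130:250,250:400,::-1],None,fx=5,fy=5,interpolation=cv2.INTER_CUBIC))
for tw in(-.15,0,.15):
    M=knobR(tw=tw).as_matrix();d=M[:,0];j=M[:,1]
    print(tw,[np.round(x,1) for x in proj(c,np.array([K+12*n+sx*16*d+sy*5*j for sx,sy in((1,1),(1,-1),(-1,-1),(-1,1))]))])
E
```

```text
2 [316 181  16  50 664] [323.13855422 206.4126506 ] ((322.67254638671875, 205.41622924804688), (49.37420654296875, 14.81938648223877), 85.91438293457031)
[[313.5227966308594, 181.31979370117188], [328.3045349121094, 180.26394653320312], [331.8222961425781, 229.51266479492188], [317.0405578613281, 230.56851196289062]]
1 [316 181  16  49 648] [323.20216049 205.98919753] ((323.4687805175781, 205.00096130371094), (48.320159912109375, 14.243047714233398), 88.21009063720703)
[[315.5960998535156, 181.07510375976562], [329.8321838378906, 180.63021850585938], [331.3414611816406, 228.92681884765625], [317.1053771972656, 229.3717041015625]]
1 [317 184  14  46 553] [323.5244123 207.7522604] ((323.4074401855469, 206.74171447753906), (44.937801361083984, 12.929472923278809), 86.98721313476562)
[[315.77069091796875, 184.64364624023438], [328.68231201171875, 183.96408081054688], [331.044189453125, 228.83978271484375], [318.132568359375, 229.51934814453125]]
-0.15 [array([336. , 322.3, 311.9, 325.1]), array([190.4, 187.2, 228. , 231. ])]
0 [array([332.9, 318.8, 314.9, 328.5]), array([188.9, 187.7, 229.5, 230.6])]
0.15 [array([329.5, 315.4, 318.2, 331.8]), array([187.8, 188.7, 230.5, 229.7])]
```

View pics/w5z.png

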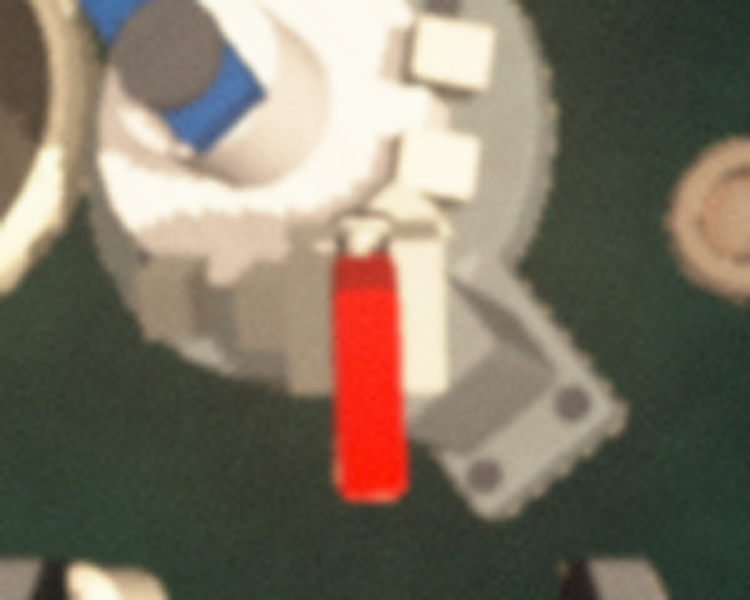

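```bash
sed -i 's/deg=-137/deg=-131/' h.py; python3 - <<'E'
from cell import *
from h import *
s=state();q=knobR();print(rel(s,K+70*n,q))
E
```

```text
(array([-0.0107,  0.0079,  0.0379]), array([-0.0143,  0.024 , -0.0211]))
```

Request:
step_arm --commands '[{"linear": [-0.0107,0.0079,0.02],"rotation": [-0.0143,0.024,-0.021],"claw": 0},{"linear": [-0.0107,0.0079,0.038],"rotation": [-0.0143,0.024,-0.021],"claw": 0},{"linear": [-0.0107,0.0079,0.038],"rotation": [-0.0143,0.024,-0.021],"claw": 0},{"linear": [-0.0107,0.0079,0.038],"rotation": [-0.0143,0.024,-0.021],"claw": 0}]'

```text
t: 8.4
ee_pos: [460.1, -11.7, 153.3]
tool_rot: [-0.216, 0.95, 0.085, 0.21]
wrist_force: [-0.5, 0.0, 0.0]
gripper_width: 0.496
```

```bash
python3 - <<'E'
from cell import *
from h import *
s=state();q=knobR();print(s["joint_pos"],rel(s,K-15*n,q))
E
```

```text
[-0.72090824 -0.22307794  2.24828108  0.65523903  1.22410214  0.40789969] (array([-0.0015, -0.0002,  0.086 ]), array([-0.0001,  0.0002,  0.0056]))
```

Request:
step_arm --commands '[{"linear": [-0.0015,0,0.03],"rotation": [0,0,0],"claw": 0},{"linear": [-0.0015,0,0.055],"rotation": [0,0,0],"claw": 0},{"linear": [-0.0015,0,0.072],"rotation": [0,0,0],"claw": 0},{"linear": [-0.0015,0,0.082],"rotation": [0,0,0],"claw": 0},{"linear": [-0.0015,0,0.086],"rotation": [0,0,0],"claw": 0},{"linear": [-0.0015,0,0.086],"rotation": [0,0,0],"claw": 0}]'

```text
t: 9.0
ee_pos: [490.8, 25.7, 83.0]
tool_rot: [-0.215, 0.95, 0.085, 0.211]
wrist_force: [-0.4, 0.2, 0.1]
gripper_width: 0.499
```

```bash
python3 - <<'E'
from cell import *
from h import *
s=state();q=knobR();print(s["wrist_force"],rel(s,K-15*n,q))
c=capture("wrist");np.savez("wrist6.npz",**c);cv2.imwrite("pics/wrist6.png",c["frame"][:,:,::-1])
E
```

```text
[-0.40966674  0.17640509  0.09715818] (array([-0.0011, -0.0008,  0.0007]), array([ 0.0016, -0.0014,  0.0064]))
```

View pics/wrist6.png

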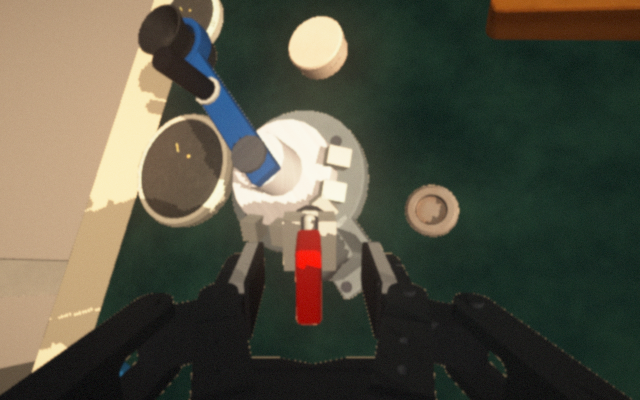

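Request:
step_arm --commands '[{"linear": [0,0,0],"rotation": [0,0,0],"claw": -1},{"linear": [0,0,0],"rotation": [0,0,0],"claw": -1},{"linear": [0,0,0],"rotation": [0,0,0],"claw": -1},{"linear": [0,0,0],"rotation": [0,0,0],"claw": -1},{"linear": [0,0,0],"rotation": [0,0,0],"claw": -1}]'

```text
t: 9.55
ee_pos: [490.6, 26.5, 83.9]
tool_rot: [-0.216, 0.95, 0.085, 0.211]
wrist_force: [-6.0, 0.9, 11.2]
gripper_width: 0.104
```

```bash
python3 - <<'E'
from cell import *
from h import *
s=state();q=knobR();print(s["wrist_force"],s["ft_torque"],rot(s["tool_rot"]).inv().apply(s["wrist_force"]),rel(s,K-15*n,q))
c=capture("wrist");np.savez("wrist6.npz",**c);cv2.imwrite("pics/wrist6b.png",c["frame"][:,:,::-1])
E
```

```text
[-5.97644788  0.88428638 11.19113515] [0.69423177 0.37248218 0.65957244] [ -0.40546724  -6.48775897 -10.93096415] (array([-0.0014,  0.0003,  0.0012]), array([-0.001 , -0.0017,  0.0072]))
```

View pics/wrist6b.png

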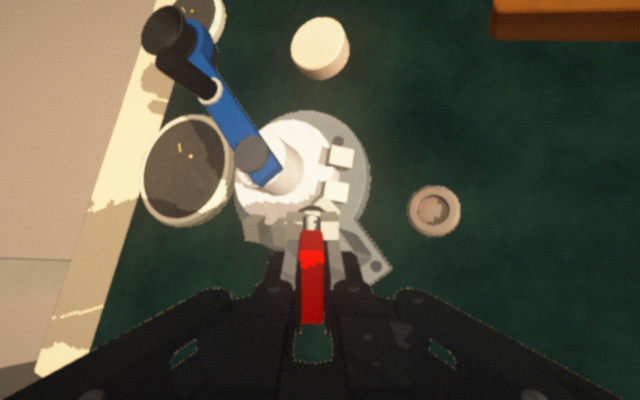

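Request:
step_arm --commands '[{"linear": [0,-0.001,-0.003],"rotation": [0,0,0],"claw": -1},{"linear": [0,-0.001,-0.006],"rotation": [0,0,0],"claw": -1},{"linear": [0,-0.001,-0.009],"rotation": [0,0,0],"claw": -1},{"linear": [0,-0.001,-0.012],"rotation": [0,0,0],"claw": -1},{"linear": [0,-0.001,-0.0145],"rotation": [0,0,0],"claw": -1},{"linear": [0,-0.001,-0.0155],"rotation": [0,0,0],"claw": -1},{"linear": [0,-0.001,-0.0155],"rotation": [0,0,0],"claw": -1}]'

```text
t: 10.3
ee_pos: [484.8, 20.4, 95.7]
tool_rot: [-0.215, 0.95, 0.084, 0.211]
wrist_force: [8.5, 6.0, -7.5]
gripper_width: 0.104
```

```bash
python3 - <<'E'
from cell import *
from h import *
s=state();q=knobR();print(s["wrist_force"],s["ft_torque"],rot(s["tool_rot"]).inv().apply(s["wrist_force"]),rel(s,K-15*n,q))
c=capture("wrist");np.savez("wrist7.npz",**c);cv2.imwrite("pics/wrist7.png",c["frame"][:,:,::-1])
E
```

```text
[ 8.5330173   5.96405814 -7.48828689] [-0.04535664 -0.7361552  -0.19815466] [ 4.79120795 -0.39658259 11.88881252] (array([-0.001 ,  0.0007,  0.0157]), array([ 0.0013, -0.0027,  0.0052]))
```

View pics/wrist7.png

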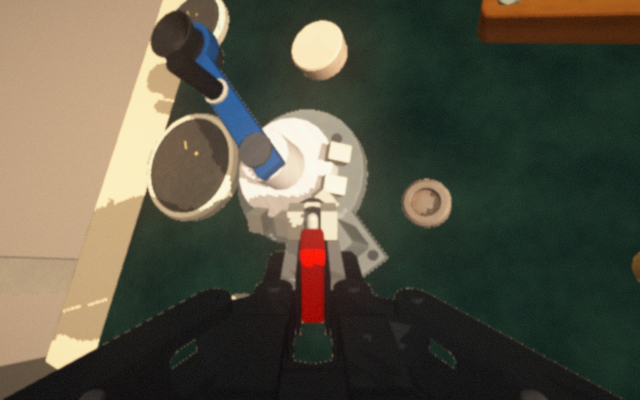

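Request:
step_arm --commands '[{"linear": [0,0,0],"rotation": [0,0,-0.14],"claw": -1},{"linear": [0,0,0],"rotation": [0,0,-0.28],"claw": -1},{"linear": [0,0,0],"rotation": [0,0,-0.42],"claw": -1},{"linear": [0,0,0],"rotation": [0,0,-0.56],"claw": -1},{"linear": [0,0,0],"rotation": [0,0,-0.7],"claw": -1},{"linear": [0,0,0],"rotation": [0,0,-0.84],"claw": -1},{"linear": [0,0,0],"rotation": [0,0,-0.98],"claw": -1},{"linear": [0,0,0],"rotation": [0,0,-1.1],"claw": -1}]'

```text
t: 11.15
ee_pos: [484.6, 21.1, 95.6]
tool_rot: [-0.073, 0.764, 0.57, 0.293]
wrist_force: [7.7, 7.4, -6.1]
gripper_width: 0.102
```

```bash
python3 - <<'E'
from cell import *
from h import *
s=state();q=knobR();print(s["joint_pos"],s["ft_torque"],rot(s["tool_rot"]).inv().apply(s["wrist_force"]),rel(s,K-15*n,q))
c=capture("wrist");np.savez("wrist8.npz",**c);cv2.imwrite("pics/wrist8.png",c["frame"][:,:,::-1])
E
```

```text
[-0.61072573 -0.06580089  2.24914947  0.72730211  1.04122521 -0.72763999] [ 0.38303043 -0.67103411 -0.22586356] [ 4.30600123  3.19466935 11.09993399] (array([-0.0015, -0.0001,  0.0154]), array([ 9.0000e-04, -2.5000e-03,  1.1096e+00]))
```

View pics/wrist8.png

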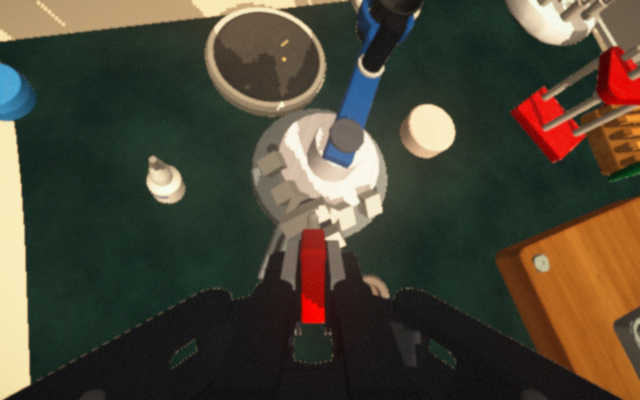

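Request:
step_arm --commands '[{"linear": [0,0,0.0015],"rotation": [0,0,-1.1],"claw": -1},{"linear": [0,0,0.003],"rotation": [0,0,0],"claw": -1},{"linear": [0,0,0.0035],"rotation": [0,0,0],"claw": -1},{"linear": [0,0,0.0035],"rotation": [0,0,0],"claw": -1}]'

```text
t: 11.6
ee_pos: [485.9, 22.0, 93.8]
tool_rot: [-0.074, 0.765, 0.569, 0.292]
wrist_force: [-3.4, 2.2, 7.0]
gripper_width: 0.103
```

```bash
python3 - <<'E'
from cell import *
from h import *
s=state();q=knobR();print(rot(s["tool_rot"]).inv().apply(s["wrist_force"]),rel(s,K-15*n,q))
E
```

```text
[ 4.87444085 -2.27796568 -5.9703512 ] (array([-0.0016, -0.0005,  0.013 ]), array([ 4.000e-04, -1.800e-03,  1.106e+00]))
```

Request:
step_arm --commands '[{"linear": [0,0,-0.001],"rotation": [0,0,0],"claw": -1},{"linear": [0,0,-0.001],"rotation": [0,0,0],"claw": -0.5},{"linear": [0,0,-0.001],"rotation": [0,0,0],"claw": -0.3},{"linear": [0,0,-0.001],"rotation": [0,0,0],"claw": -0.2},{"linear": [0,0,-0.001],"rotation": [0,0,0],"claw": -0.2}]'

```text
t: 12.1
ee_pos: [485.6, 20.8, 93.7]
tool_rot: [-0.073, 0.766, 0.569, 0.292]
wrist_force: [0.1, -0.5, -0.5]
gripper_width: 0.4
```

```bash
python3 - <<'E'
from cell import *
from h import *
s=state();q=knobR();print(s["wrist_force"],s["gripper_width"],rel(s,K-15*n,q))
c=capture("wrist");np.savez("wrist9.npz",**c);cv2.imwrite("pics/wrist9.png",c["frame"][:,:,::-1])
E
```

```text
[ 0.05037508 -0.47217901 -0.52096089] 0.399664685113564 (array([-0.0004, -0.0007,  0.0136]), array([ 2.6000e-03, -1.0000e-04,  1.1059e+00]))
```

View pics/wrist9.png

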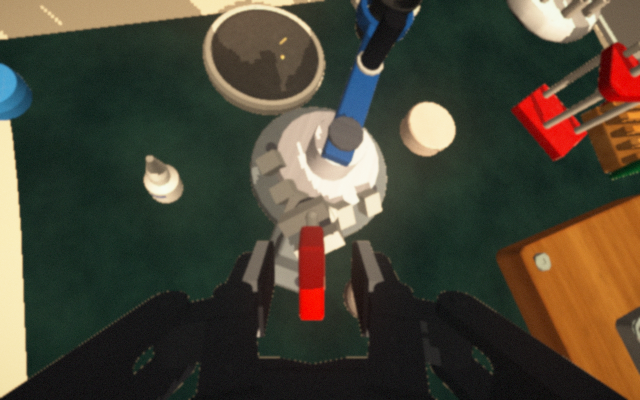

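Request:
step_arm --commands '[{"linear": [0,0,-0.01],"rotation": [0,0,0],"claw": -0.2},{"linear": [0,0,-0.03],"rotation": [0,0,0],"claw": -0.2},{"linear": [0,0,-0.06],"rotation": [0,0,0],"claw": -0.2},{"linear": [0,0,-0.09],"rotation": [0,0,0],"claw": -0.2},{"linear": [0,0,-0.11],"rotation": [0,0,0],"claw": -0.2},{"linear": [0,0,-0.11],"rotation": [0,0,0],"claw": -0.2}]'

```text
t: 12.75
ee_pos: [446.5, -30.1, 186.5]
tool_rot: [-0.07, 0.766, 0.569, 0.292]
wrist_force: [1.0, 0.4, -0.1]
gripper_width: 0.401
```

```bash
cat >> h.py <<'E'
def downR(y):
    y=np.array([y[0],y[1],0.]);y/=np.linalg.norm(y);z=np.array([0,0,-1.]);return R.from_matrix(np.stack([np.cross(y,z),y,z],1))
AX=np.array([532.5,79.5])
def post(th): return AX+55*np.array([np.cos(phi+th),np.sin(phi+th)])
def tang(th): return np.array([-np.sin(phi+th),np.cos(phi+th)])
E
python3 - <<'E'
from cell import *
from h import *
s=state();print(s["ee_pos"],s["joint_pos"])
q=downR(-tang(.39));p=post(0);print(p,rel(s,[*p,180],q))
c=capture("wrist");np.savez("wrist10.npz",**c);cv2.imwrite("pics/wrist10.png",c["frame"][:,:,::-1])
E
```

```text
[446.50543258 -30.13469938 186.51514523] [-0.78478829 -0.30466037  2.23891494  0.62938764  1.32369138 -0.68671336]
[567.20307006 122.16962536] (array([0.145 , 0.0562, 0.1166]), array([ 0.24  , -0.5609, -0.0006]))
```

View pics/wrist10.png

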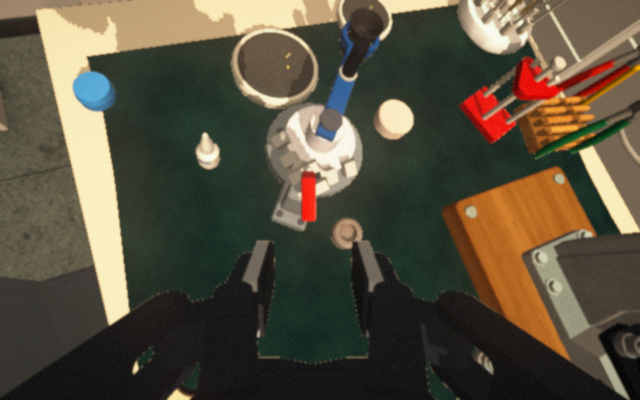

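Request:
step_arm --commands '[{"linear": [0.03,0.01,0.02],"rotation": [0.05,-0.11,0],"claw": -0.48},{"linear": [0.06,0.022,0.045],"rotation": [0.1,-0.22,0],"claw": -0.48},{"linear": [0.09,0.034,0.07],"rotation": [0.15,-0.33,0],"claw": -0.48},{"linear": [0.12,0.046,0.095],"rotation": [0.2,-0.45,0],"claw": -0.48},{"linear": [0.145,0.056,0.116],"rotation": [0.24,-0.561,0],"claw": -0.48},{"linear": [0.145,0.056,0.116],"rotation": [0.24,-0.561,0],"claw": -0.48},{"linear": [0.145,0.056,0.116],"rotation": [0.24,-0.561,0],"claw": -0.48}]'

```text
t: 13.5
ee_pos: [564.3, 126.5, 174.9]
tool_rot: [-0.005, 0.801, 0.599, -0.002]
wrist_force: [-0.5, -0.6, -0.1]
gripper_width: 0.262
```

Request:
step_arm --commands '[{"linear": [0,0,0],"rotation": [0,0,0],"claw": -0.48}]'

```text
t: 13.6
ee_pos: [564.3, 124.0, 177.0]
tool_rot: [-0.004, 0.802, 0.597, -0.001]
wrist_force: [0.2, -0.3, -0.4]
gripper_width: 0.26
```

```bash
python3 - <<'E'
from cell import *
from h import *
s=state();print(s["ee_pos"],s["joint_pos"],s["gripper_width"])
q=downR(-tang(.39));p=post(0);print(p,rel(s,[*p,150],q))
c=capture("wrist");np.savez("wrist11.npz",**c);cv2.imwrite("pics/wrist11.png",c["frame"][:,:,::-1])
print([np.round(x,1) for x in proj(c,np.array([[*p,109],[*p,72],[*AX,80]]))])
E
```

```text
[564.25674403 124.03042421 177.01087593] [0.00457339 0.21480731 1.64246153 0.00527683 1.29033766 0.29458874] 0.25955428481873133
[567.20307006 122.16962536] (array([-0.001 ,  0.0036,  0.027 ]), array([-0.0072, -0.0031,  0.0013]))
[array([318.9, 318.4, 290.3]), array([210.3, 194.7, 262.3])]
```

View pics/wrist11.png

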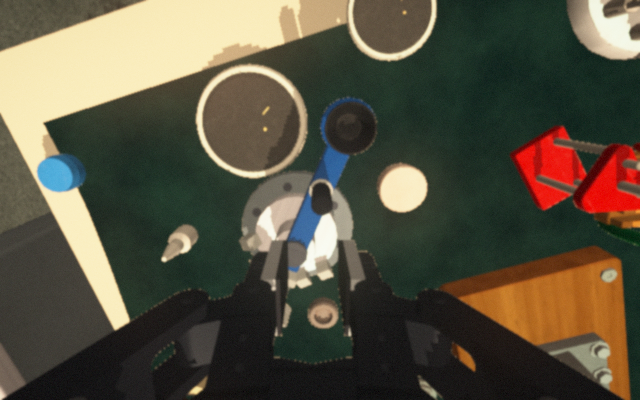

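```bash
python3 - <<'E'
from h import *
c=load("wrist11");cv2.imwrite("pics/w11z.png",cv2.resize(c["frame"][80:280,230:400,::-1],None,fx=4,fy=3,interpolation=cv2.INTER_CUBIC))
E
```

```text
(no output)
```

View pics/w11z.png

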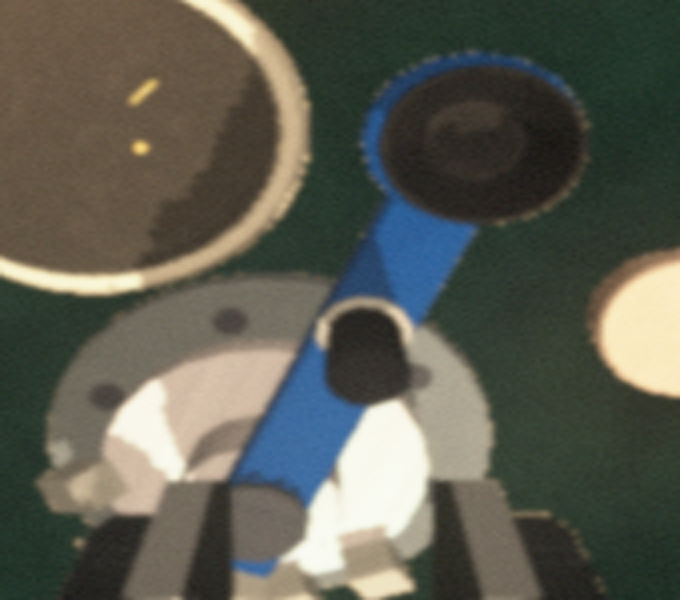

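```bash
python3 - <<'E'
from h import *
c=load("wrist11")
P=plane(c,322.5,203.3,109.);L=plane(c,351.2,127.7,87.);D=plane(c,252.,121.,19.);V=plane(c,297.,254.,95.)
print(P,L,D,V)
u=(L-P)[:2];print(np.linalg.norm(u),np.arctan2(u[1],u[0]),"axis",L[:2]-105*u/np.linalg.norm(u))
print("dish from AX",np.linalg.norm(D[:2]-AX),np.arctan2(*(D[:2]-AX)[::-1])-phi)
E
```

```text
[570.72252652 126.00865191 109.        ] [601.78432669 163.88823354  87.        ] [527.91879407 185.77081072  19.        ] [542.21607056  91.11263848  95.        ]
48.98671385617237 0.8839701019565362 axis [535.2052737   82.69568645]
dish from AX 106.36951000643342 0.7258784413346074
```

```bash
sed -i 's/AX=np.array(\[532.5,79.5\])/AX=np.array([533.8,81.0])/' h.py; python3 - <<'E'
from cell import *
from h import *
s=state();print(s["ee_pos"])
q=downR(-tang(.39));p=post(0);print(p,rel(s,[*p,82],q))
for th in(.2,.4,.6,.785,.83): print(th,rel(s,[*post(th),82],q)[0]-rel(s,[*p,82],q)[0])
E
```

```text
[564.46128523 123.42378351 177.71963105]
[568.50307006 123.66962536] (array([0.0011, 0.0044, 0.0957]), array([-0.0061, -0.0034,  0.0001]))
0.2 [ 0.0031 -0.0105  0.0001]
0.4 [ 0.0041 -0.0215  0.0001]
0.6 [ 0.0029 -0.0324  0.0002]
0.785 [-0.0001 -0.0421  0.0003]
0.83 [-0.0011 -0.0444  0.0003]
```

Request:
step_arm --commands '[{"linear": [0.001,0.0044,0.03],"rotation": [-0.006,-0.003,0],"claw": -0.48},{"linear": [0.001,0.0044,0.055],"rotation": [-0.006,-0.003,0],"claw": -0.48},{"linear": [0.001,0.0044,0.075],"rotation": [-0.006,-0.003,0],"claw": -0.48},{"linear": [0.001,0.0044,0.09],"rotation": [-0.006,-0.003,0],"claw": -0.48},{"linear": [0.001,0.0044,0.0955],"rotation": [-0.006,-0.003,0],"claw": -0.48},{"linear": [0.001,0.0044,0.0955],"rotation": [-0.006,-0.003,0],"claw": -0.48}]'

```text
t: 14.25
ee_pos: [569.0, 124.0, 82.3]
tool_rot: [-0.0, 0.803, 0.597, 0.0]
wrist_force: [-0.5, 0.7, -0.3]
gripper_width: 0.256
```

```bash
python3 - <<'E'
from cell import *
from h import *
s=state();print(s["ee_pos"],s["wrist_force"])
q=downR(-tang(.39));p=post(0);print(p,rel(s,[*p,82],q))
c=capture("wrist");np.savez("wrist12.npz",**c);cv2.imwrite("pics/wrist12.png",c["frame"][:,:,::-1])
E
```

```text
[569.03373024 124.02150613  82.33329707] [-0.50568519  0.72621464 -0.30549025]
[568.50307006 123.66962536] (array([-0.0005, -0.0004,  0.0003]), array([-0.0001, -0.0001,  0.0005]))
```

View pics/wrist12.png

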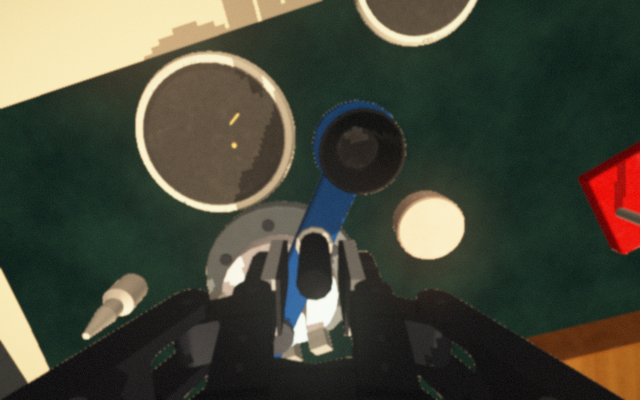

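Request:
step_arm --commands '[{"linear": [0,0,0],"rotation": [0,0,0],"claw": -0.64},{"linear": [0,0,0],"rotation": [0,0,0],"claw": -0.64},{"linear": [0.0015,-0.005,0],"rotation": [0,0,0],"claw": -0.64},{"linear": [0.003,-0.0105,0],"rotation": [0,0,0],"claw": -0.64},{"linear": [0.004,-0.016,0],"rotation": [0,0,0],"claw": -0.64},{"linear": [0.004,-0.0215,0],"rotation": [0,0,0],"claw": -0.64},{"linear": [0.0038,-0.027,0],"rotation": [0,0,0],"claw": -0.64},{"linear": [0.003,-0.0324,0],"rotation": [0,0,0],"claw": -0.64}]'

```text
t: 15.1
ee_pos: [538.5, 137.1, 82.2]
tool_rot: [-0.0, 0.802, 0.597, -0.0]
wrist_force: [1.6, 1.1, 1.2]
gripper_width: 0.186
```

Request:
step_arm --commands '[{"linear": [-0.0015,-0.005,0],"rotation": [0,0,0],"claw": -0.64},{"linear": [-0.003,-0.0097,0],"rotation": [0,0,0],"claw": -0.64},{"linear": [-0.003,-0.0097,0],"rotation": [0,0,0],"claw": -0.64},{"linear": [-0.003,-0.0097,0],"rotation": [0,0,0],"claw": -0.64}]'

```text
t: 15.5
ee_pos: [528.5, 136.7, 82.0]
tool_rot: [-0.0, 0.802, 0.597, -0.001]
wrist_force: [-0.2, -0.4, -0.9]
gripper_width: 0.18
```

```bash
python3 - <<'E'
from cell import *
from h import *
s=state();print(s["ee_pos"],s["wrist_force"],s["gripper_width"],s["t"])
q=downR(-tang(.39));p=post(.785);print(p,rel(s,[*p,82],q))
c=capture("wrist");np.savez("wrist13.npz",**c);cv2.imwrite("pics/wrist13.png",c["frame"][:,:,::-1])
c=capture("top");np.savez("top2.npz",**c);cv2.imwrite("pics/top2.png",cv2.resize(c["frame"][120:245,180:310,::-1],None,fx=5,fy=4.8,interpolation=cv2.INTER_CUBIC))
E
```

```text
[528.45557692 136.67766119  82.01476573] [-0.24252253 -0.38765077 -0.93225483] 0.17976405588967725 15.5
[528.18857899 135.71299621] (array([-0.001,  0.   ,  0.   ]), array([-0.001 ,  0.0005,  0.0017]))
```

View pics/wrist13.png

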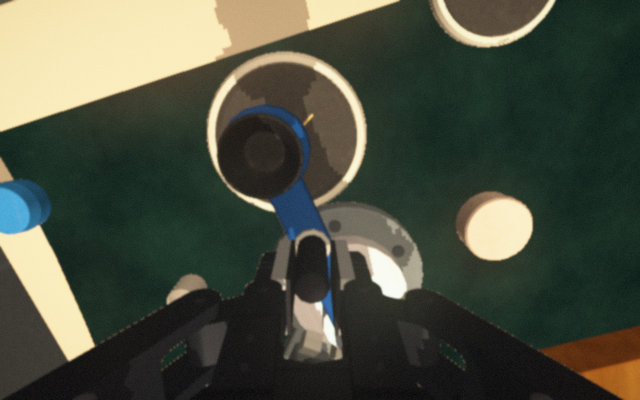

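View pics/top2.png

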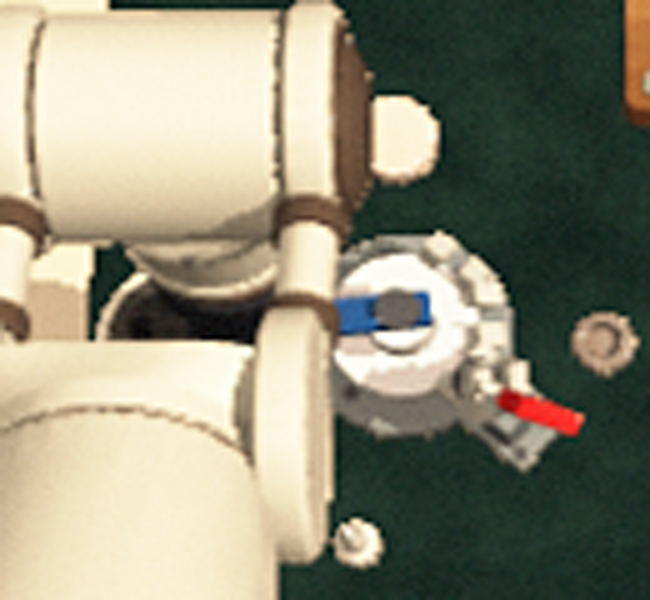

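```bash
python3 - <<'E'
from h import *
def lens(c,g):
    v=c["frame"].max(2); m=(v<75).astype(np.uint8)*255
    m[235:]=0
    k,l,st,ce=cv2.connectedComponentsWithStats(cv2.morphologyEx(m,cv2.MORPH_OPEN,np.ones((9,9),np.uint8)))
    i=l[g[1],g[0]]; h=cv2.findContours((l==i).astype(np.uint8),0,2)[0][0]
    return cv2.fitEllipse(cv2.convexHull(h)),st[i]
for n,g in(("wrist11",(351,135)),("wrist12",(361,155)),("wrist13",(262,155))):
    c=load(n);e,st=lens(c,g);print(n,e,st);p=plane(c,*map(float,e[0]),87.);print(p)
for n in("wrist12","wrist13"):
    c=load(n);cv2.imwrite(f"pics/{n}z.png",cv2.resize(c["frame"][80:240,180:440,::-1],None,fx=3,fy=3))
E
```

```text
wrist11 ((462.3194580078125, 124.0352783203125), (271.9465026855469, 412.9722595214844), 95.91877746582031) [  264     0   376   235 55727]
[671.86323853 145.45398504  87.        ]
wrist12 ((442.50299072265625, 104.23684692382812), (292.2585144042969, 493.7664794921875), 90.04075622558594) [  209     0   431   235 70958]
[635.45835561 172.74453556  87.        ]
wrist13 ((260.31414794921875, 154.90855407714844), (83.13920593261719, 89.4697036743164), 131.8931121826172) [ 218  113   86   86 5827]
[521.6419461  186.99127407  87.        ]
```

View pics/wrist12z.png

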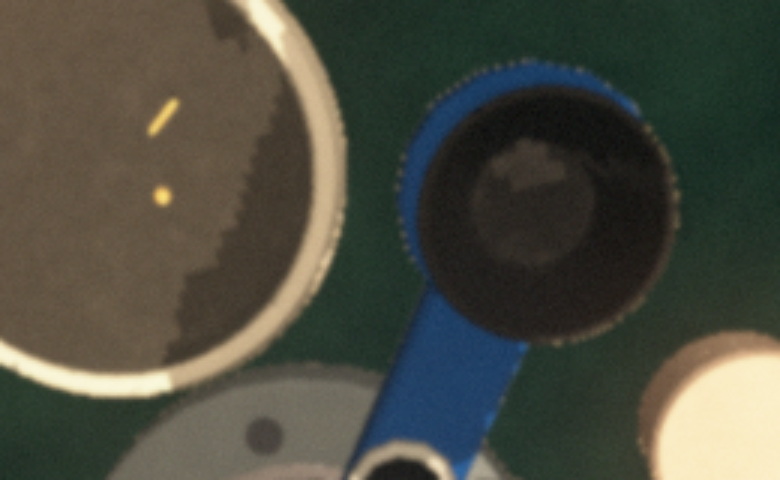

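View pics/wrist13z.png

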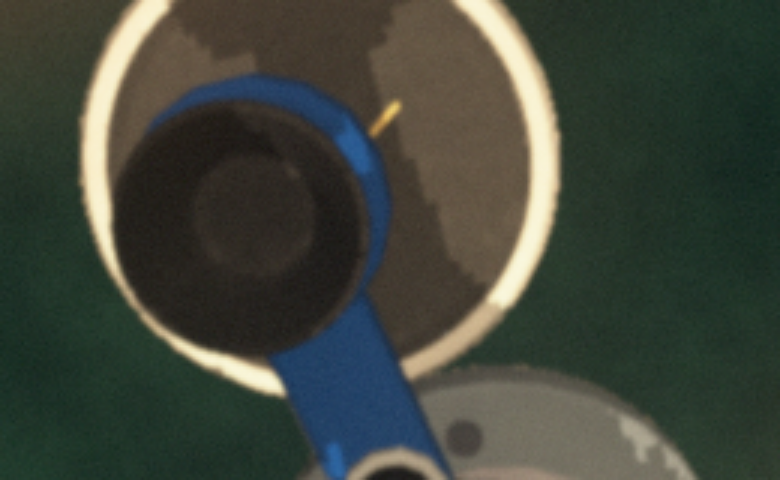

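```bash
python3 - <<'E'
from h import *
a=plane(load("wrist12"),362.3,151.,87.);b=plane(load("wrist13"),259.3,156.,87.)
d=np.linalg.norm(a-b);print(a,b,d,2*np.arcsin(d/210))
m=(b-a)[:2];print("bisector angle",np.arctan2(m[1],m[0])-np.pi/2, "phi+th/2", phi+.3925)
c=load("wrist13");print("dish", plane(c,180+320/3,80+160/3,19.))
E
```

```text
[601.55445075 164.14597337  87.        ] [521.11294007 186.69295902  87.        ] 83.54162557061737 0.8182730413697177
bisector angle 1.2975183279732123 phi+th/2 1.2805
dish [527.41195393 186.79544539  19.        ]
```

Request:
step_arm --commands '[{"linear": [0,0,0],"rotation": [0,0,0],"claw": -0.5},{"linear": [0,0,0],"rotation": [0,0,0],"claw": -0.5},{"linear": [0,0,-0.02],"rotation": [0,0,0],"claw": -0.5},{"linear": [0,0,-0.05],"rotation": [0,0,0],"claw": -0.5},{"linear": [0,0,-0.09],"rotation": [0,0,0],"claw": -0.5},{"linear": [0,0,-0.11],"rotation": [0,0,0],"claw": -0.3},{"linear": [0,0,-0.11],"rotation": [0,0,0],"claw": -0.2}]'

```text
t: 16.3
ee_pos: [531.7, 137.0, 196.5]
tool_rot: [0.002, 0.802, 0.597, 0.003]
wrist_force: [0.2, 0.2, 0.1]
gripper_width: 0.397
```

```bash
python3 - <<'E'
from cell import *
from h import *
s=state();print(s["ee_pos"],s["t"])
q=knobR(tw=1.1);print(rel(s,K+97*n,q))
c=capture("wrist");np.savez("wrist14.npz",**c);cv2.imwrite("pics/wrist14.png",c["frame"][:,:,::-1])
E
```

```text
[531.65152358 136.956655   196.4533018 ] 16.3
(array([-0.1771, -0.0331,  0.0218]), array([-0.2236,  0.5628,  0.0091]))
```

View pics/wrist14.png

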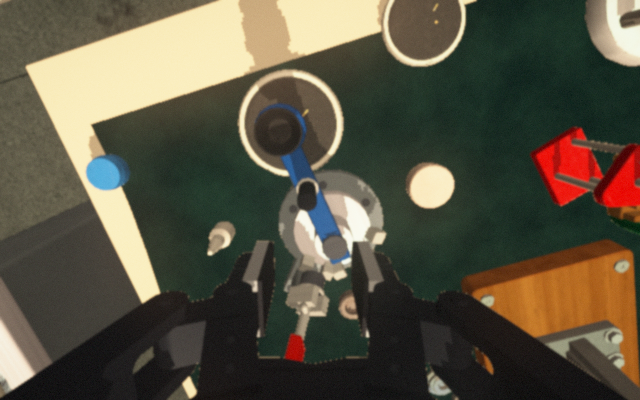

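Request:
step_arm --commands '[{"linear": [-0.03,-0.006,0],"rotation": [-0.05,0.12,0],"claw": -0.1},{"linear": [-0.07,-0.012,0],"rotation": [-0.1,0.25,0],"claw": -0.1},{"linear": [-0.11,-0.02,0],"rotation": [-0.15,0.37,0],"claw": -0.1},{"linear": [-0.15,-0.028,0.01],"rotation": [-0.2,0.5,0.009],"claw": -0.1},{"linear": [-0.177,-0.033,0.02],"rotation": [-0.224,0.563,0.009],"claw": -0.1},{"linear": [-0.177,-0.033,0.022],"rotation": [-0.224,0.563,0.009],"claw": -0.1},{"linear": [-0.177,-0.033,0.022],"rotation": [-0.224,0.563,0.009],"claw": -0.1}]'

```text
t: 17.05
ee_pos: [445.4, -24.3, 168.3]
tool_rot: [-0.078, 0.77, 0.564, 0.288]
wrist_force: [-0.0, 0.6, 0.5]
gripper_width: 0.451
```

Request:
step_arm --commands '[{"linear": [0,0,0],"rotation": [0,0,0],"claw": -0.1},{"linear": [0,0,0],"rotation": [0,0,0],"claw": -0.1}]'

```text
t: 17.25
ee_pos: [447.0, -21.4, 170.4]
tool_rot: [-0.078, 0.767, 0.568, 0.288]
wrist_force: [0.4, -0.2, -0.2]
gripper_width: 0.448
```

```bash
python3 - <<'E'
from cell import *
from h import *
s=state();print(s["ee_pos"],s["t"],s["gripper_width"])
q=knobR(tw=1.1);print(rel(s,K+97*n,q))
c=capture("wrist");np.savez("wrist15.npz",**c)
M=q.as_matrix();d=M[:,0];j=M[:,1]
print([np.round(x,1) for x in proj(c,np.array([K+24*n+sx*16*d+sy*5*j for sx,sy in((1,1),(1,-1),(-1,-1),(-1,1))]))])
cv2.imwrite("pics/w15z.png",cv2.resize(c["frame"][130:250,250:400,::-1],None,fx=5,fy=5,interpolation=cv2.INTER_CUBIC))
E
```

```text
[446.9951706  -21.3738129  170.38078089] 17.25 0.44837271559966413
(array([ 0.0009,  0.0035, -0.0029]), array([-0.0085,  0.002 , -0.    ]))
[array([327.2, 311.3, 311.3, 326.6]), array([182.6, 182.5, 230. , 230.1])]
```

View pics/w15z.png

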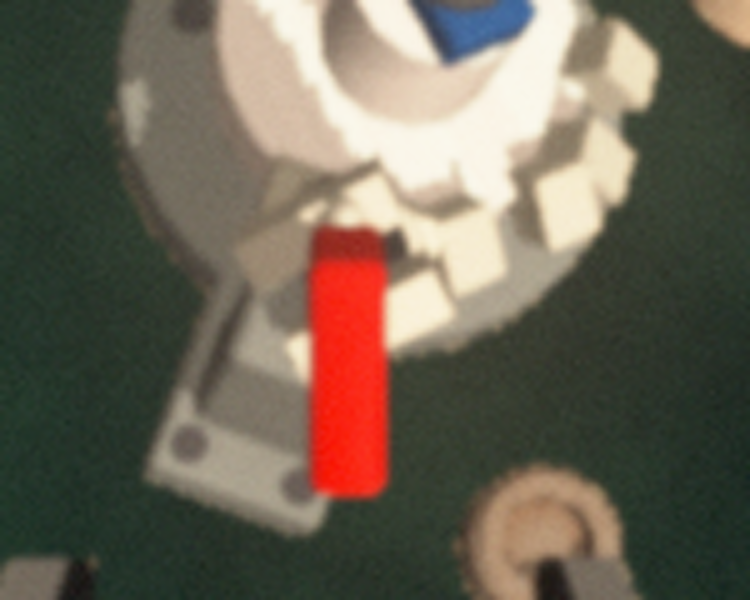

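Request:
step_arm --commands '[{"linear": [0.001,0.0035,0.025],"rotation": [-0.0085,0.002,0],"claw": -0.1},{"linear": [0.001,0.0035,0.045],"rotation": [-0.0085,0.002,0],"claw": -0.1},{"linear": [0.001,0.0035,0.045],"rotation": [-0.0085,0.002,0],"claw": -0.1},{"linear": [0.001,0.0035,0.045],"rotation": [-0.0085,0.002,0],"claw": -0.1}]'

```text
t: 17.7
ee_pos: [466.1, -2.4, 134.9]
tool_rot: [-0.075, 0.767, 0.566, 0.291]
wrist_force: [-0.1, -0.2, 0.0]
gripper_width: 0.451
```

```bash
python3 - <<'E'
from cell import *
from h import *
s=state();print(s["ee_pos"],s["t"],s["gripper_width"])
q=knobR(tw=1.1);print(rel(s,K-3*n,q))
E
```

```text
[466.10300549  -2.39264884 134.90380387] 17.7 0.45073703987962777
(array([0.0005, 0.0002, 0.0527]), array([ 0.0004,  0.    , -0.0008]))
```

Request:
step_arm --commands '[{"linear": [0.0005,-0.0005,0.025],"rotation": [0,0,0],"claw": -0.1},{"linear": [0.0005,-0.0005,0.042],"rotation": [0,0,0],"claw": -0.1},{"linear": [0.0005,-0.0005,0.05],"rotation": [0,0,0],"claw": -0.1},{"linear": [0.0005,-0.0005,0.052],"rotation": [0,0,0],"claw": -0.1},{"linear": [0.0005,-0.0005,0.052],"rotation": [0,0,0],"claw": -0.5},{"linear": [0.0005,-0.0005,0.052],"rotation": [0,0,0],"claw": -1},{"linear": [0.0005,-0.0005,0.052],"rotation": [0,0,0],"claw": -1},{"linear": [0.0005,-0.0005,0.052],"rotation": [0,0,0],"claw": -1}]'

```text
t: 18.5
ee_pos: [484.8, 19.5, 93.0]
tool_rot: [-0.074, 0.768, 0.565, 0.292]
wrist_force: [-4.9, -1.4, 6.2]
gripper_width: 0.104
```

```bash
python3 - <<'E'
from cell import *
from h import *
s=state();print(s["ee_pos"],s["t"],s["gripper_width"],rot(s["tool_rot"]).inv().apply(s["wrist_force"]))
q=knobR(tw=1.1);print(rel(s,K-3*n,q))
c=capture("wrist");np.savez("wrist16.npz",**c);cv2.imwrite("pics/wrist16.png",c["frame"][:,:,::-1])
E
```

```text
[484.82777191  19.50965153  93.02726951] 18.5 0.10355921129992689 [ 1.19322209 -2.6270568  -7.45852117]
(array([ 0.0011, -0.0003,  0.0019]), array([ 0.003 ,  0.0009, -0.0023]))
```

View pics/wrist16.png

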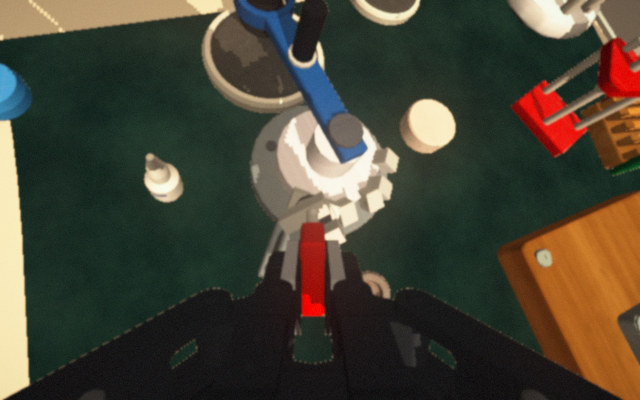

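Request:
step_arm --commands '[{"linear": [0,0,-0.0015],"rotation": [0,0,0],"claw": -1},{"linear": [0,0,-0.003],"rotation": [0,0,0.1],"claw": -1},{"linear": [0,0,-0.003],"rotation": [0,0,0.24],"claw": -1},{"linear": [0,0,-0.003],"rotation": [0,0,0.38],"claw": -1},{"linear": [0,0,-0.003],"rotation": [0,0,0.52],"claw": -1},{"linear": [0,0,-0.003],"rotation": [0,0,0.66],"claw": -1},{"linear": [0,0,-0.003],"rotation": [0,0,0.8],"claw": -1},{"linear": [0,0,-0.003],"rotation": [0,0,0.94],"claw": -1}]'

```text
t: 19.35
ee_pos: [482.8, 20.1, 93.9]
tool_rot: [-0.2, 0.941, 0.153, 0.225]
wrist_force: [6.4, 6.9, -7.3]
gripper_width: 0.104
```

```bash
python3 - <<'E'
from cell import *
from h import *
s=state();print(s["ee_pos"],s["t"],s["gripper_width"],rot(s["tool_rot"]).inv().apply(s["wrist_force"]))
q=knobR(tw=0);print(rel(s,K-3*n,q))
E
```

```text
[482.75672992  20.12040116  93.91382317] 19.35 0.10379721731145174 [ 3.24995977 -1.37875102 11.42418746]
(array([0.0017, 0.0005, 0.0031]), array([-0.0009, -0.0014,  0.1493]))
```

Request:
step_arm --commands '[{"linear": [0.001,0,0],"rotation": [0,0,0.14],"claw": -1},{"linear": [0.001,0,0],"rotation": [0,0,0.155],"claw": -1},{"linear": [0.001,0,0.003],"rotation": [0,0,0.155],"claw": -1},{"linear": [0.001,0,0.006],"rotation": [0,0,0.155],"claw": -1},{"linear": [0.001,0,0.006],"rotation": [0,0,0.155],"claw": -1}]'

```text
t: 19.85
ee_pos: [485.1, 23.2, 88.9]
tool_rot: [-0.217, 0.95, 0.083, 0.209]
wrist_force: [2.1, 4.8, -6.6]
gripper_width: 0.107
```

```bash
python3 - <<'E'
from cell import *
from h import *
s=state();print(s["ee_pos"],s["t"],s["gripper_width"],rot(s["tool_rot"]).inv().apply(s["wrist_force"]),rot(s["tool_rot"]).inv().apply(s["ft_torque"]))
q=knobR(tw=0);print(rel(s,K-15*n,q))
E
```

```text
[485.11167576  23.242866    88.88745328] 19.85 0.10688362204345754 [-0.65722034 -1.29142606  8.35450308] [ 0.12224969 -0.28591032 -0.24091883]
(array([0.0016, 0.0006, 0.0087]), array([-0.0014,  0.0006,  0.0009]))
```

Request:
step_arm --commands '[{"linear": [0.001,0,0.003],"rotation": [0,0,0],"claw": -1},{"linear": [0.001,0,0.005],"rotation": [0,0,0],"claw": -1},{"linear": [0.001,0,0.007],"rotation": [0,0,0],"claw": -1},{"linear": [0.001,0,0.0085],"rotation": [0,0,0],"claw": -1},{"linear": [0.001,0,0.0085],"rotation": [0,0,0],"claw": -1}]'

```text
t: 20.35
ee_pos: [488.4, 26.0, 83.7]
tool_rot: [-0.216, 0.95, 0.085, 0.208]
wrist_force: [-21.7, -4.4, 16.4]
gripper_width: 0.101
```

```bash
python3 - <<'E'
from cell import *
from h import *
s=state();print(s["ee_pos"],s["t"],s["gripper_width"],rot(s["tool_rot"]).inv().apply(s["wrist_force"]),rot(s["tool_rot"]).inv().apply(s["ft_torque"]))
q=knobR(tw=0);print(rel(s,K-15*n,q))
E
```

```text
[488.43589007  25.98149546  83.72843253] 20.35 0.10076808458673443 [-12.7277041   -7.66584288 -23.14076835] [ 1.12016781 -2.73956284 -0.19833231]
(array([0.0006, 0.0003, 0.0021]), array([-0.0018,  0.0038,  0.0045]))
```

Request:
step_arm --commands '[{"linear": [-0.0008,0.0,-0.0015],"rotation": [0,0,0],"claw": -1},{"linear": [-0.0008,0,-0.0015],"rotation": [0,0,0],"claw": -0.5},{"linear": [-0.0008,0,-0.0015],"rotation": [0,0,0],"claw": -0.1},{"linear": [-0.0008,0,-0.0015],"rotation": [0,0,0],"claw": -0.1},{"linear": [-0.0008,0,-0.0015],"rotation": [0,0,0],"claw": -0.1}]'

```text
t: 20.85
ee_pos: [490.0, 24.1, 85.1]
tool_rot: [-0.215, 0.95, 0.082, 0.211]
wrist_force: [-0.8, 0.7, 0.7]
gripper_width: 0.451
```

Request:
step_arm --commands '[{"linear": [0,0,-0.02],"rotation": [0,0,0],"claw": -0.1},{"linear": [0,0,-0.05],"rotation": [0,0,0],"claw": -0.1},{"linear": [0,0,-0.085],"rotation": [0,0,0],"claw": -0.1},{"linear": [0,0,-0.1],"rotation": [0,0,0],"claw": -0.1},{"linear": [0,0,-0.1],"rotation": [0,0,0],"claw": -0.1},{"linear": [0,0,-0.1],"rotation": [0,0,0],"claw": -0.1}]'

```text
t: 21.45
ee_pos: [453.0, -19.7, 166.2]
tool_rot: [-0.215, 0.95, 0.082, 0.21]
wrist_force: [0.0, -0.1, 0.2]
gripper_width: 0.454
```

```bash
python3 - <<'E'
from cell import *
from h import *
s=state();print(s["ee_pos"],s["t"])
c=capture("wrist");np.savez("wrist17.npz",**c);cv2.imwrite("pics/wrist17.png",c["frame"][:,:,::-1])
cv2.imwrite("pics/w17z.png",cv2.resize(c["frame"][130:250,250:400,::-1],None,fx=5,fy=5,interpolation=cv2.INTER_CUBIC))
for p in(0,8,12):
  M=knobR(tw=0.).as_matrix();d=M[:,0];j=M[:,1]
  print(p,[np.round(x,1) for x in proj(c,np.array([K+(p+12)*n+sx*16*d+sy*5*j for sx,sy in((1,1),(1,-1),(-1,-1),(-1,1))]))])
E
```

```text
[453.03903423 -19.70610531 166.19089004] 21.45
0 [array([318. , 302.5, 302.8, 317.7]), array([182.9, 182.8, 229.2, 229.2])]
8 [array([318.2, 302.2, 302.4, 317.9]), array([185.9, 185.9, 233.7, 233.7])]
12 [array([318.3, 302. , 302.3, 318. ]), array([187.5, 187.5, 236.1, 236.1])]
```

View pics/w17z.png

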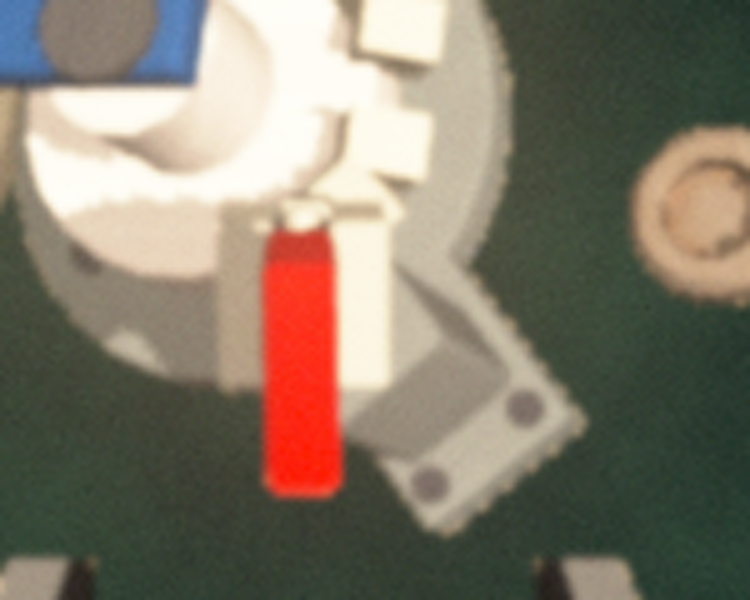

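View pics/wrist17.png

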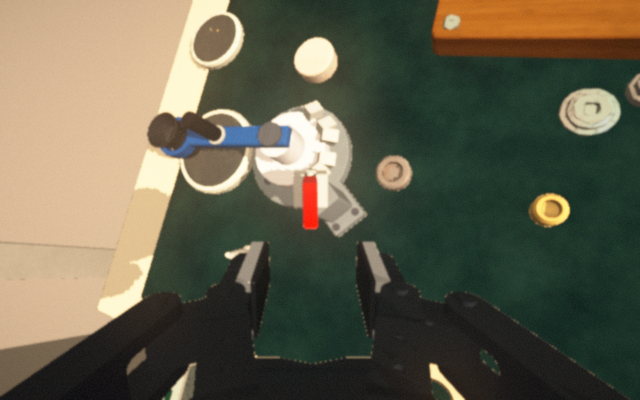

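The knob's top face spans rows 182–229 and columns 303–317. That matches the home model (p = 0, twist 0) and not 8 mm out. I'll back away and do the overall check.

Request:
step_arm --commands '[{"linear": [0,0,-0.03],"rotation": [0,0,0],"claw": 0},{"linear": [0,0,-0.06],"rotation": [0,0,0],"claw": 0},{"linear": [0,0,-0.08],"rotation": [0,0,0],"claw": 0},{"linear": [0,0,-0.08],"rotation": [0,0,0],"claw": 0},{"linear": [0,0,-0.08],"rotation": [0,0,0],"claw": 0}]'

```text
t: 22.0
ee_pos: [423.7, -54.5, 230.7]
tool_rot: [-0.216, 0.95, 0.082, 0.21]
wrist_force: [0.6, 0.3, 0.3]
gripper_width: 0.501
```

```bash
python3 - <<'E'
from cell import *
from h import *
s=state();print(s["ee_pos"],s["t"],s["wrist_force"])
t=capture("top");np.savez("top3.npz",**t);sc=capture("scene");np.savez("scene3.npz",**sc)
a=cv2.resize(t["frame"],(800,500)); cv2.imwrite("pics/top3.png",a[:,:,::-1])
b=cv2.resize(sc["frame"][120:370,200:520],(800,600),interpolation=cv2.INTER_CUBIC);cv2.imwrite("pics/sc3.png",b[:,:,::-1])
E
```

```text
[423.7421337  -54.46686843 230.72543885] 22.0 [0.5918738  0.25939416 0.30127991]
```

View pics/top3.png

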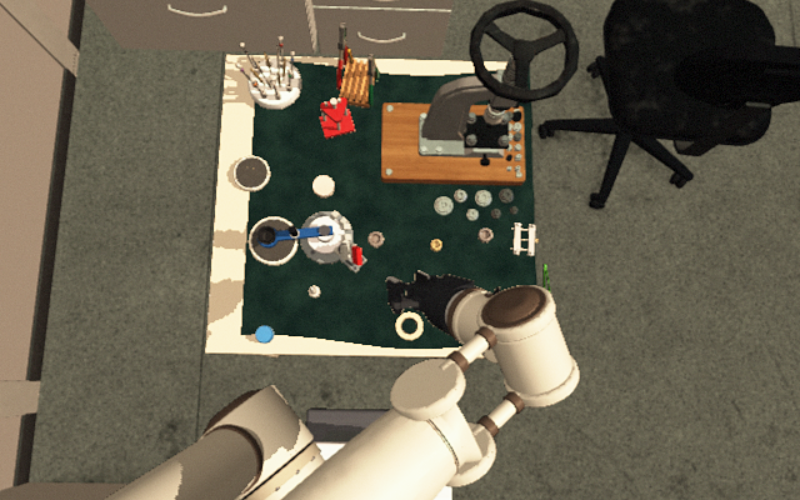

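View pics/sc3.png

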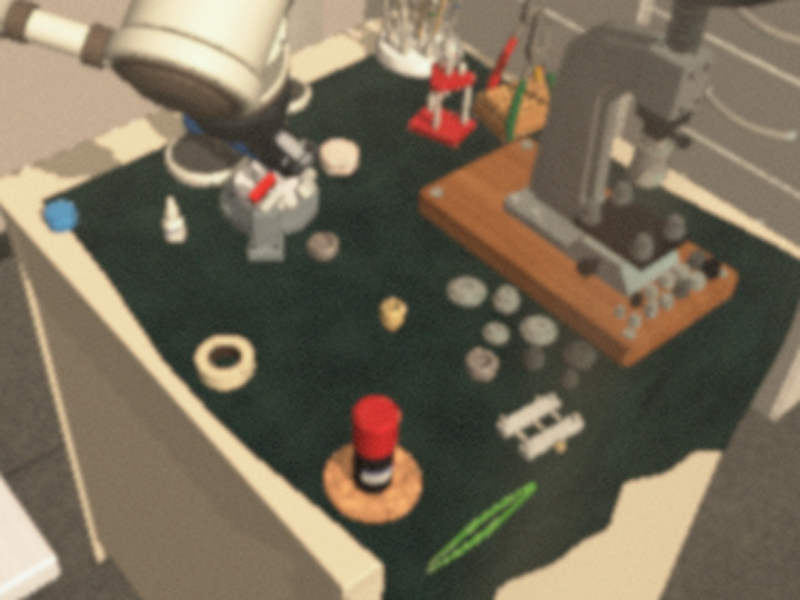

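```bash
python3 - <<'E'
from h import *
t=load("top3");t0=load("top0");s=load("scene3")
cv2.imwrite("pics/t3z.png",cv2.resize(t["frame"][120:245,180:310,::-1],None,fx=5,fy=4.8,interpolation=cv2.INTER_CUBIC))
print("expected lens px if at notch",proj(t,np.array([*(AX+105*np.array([np.cos(phi+.785),np.sin(phi+.785)])),87.])))
print("bottle foot/top px model",proj(s,np.array([[389,-259.5,6],[389,-259.5,101]])))
print("cap px", plane(s,200+377*.4,120+410*250/600,101.),"mat",plane(s,200+373*.4,120+480*250/600,6.))
E
```

```text
expected lens px if at notch (np.float64(212.6568899101185), np.float64(186.10963966650152))
bottle foot/top px model (array([348.53767396, 350.17526969]), array([320.50971813, 292.33175192]))
cap px [ 392.24205099 -257.53036327  101.        ] mat [ 390.86745918 -259.40077828    6.        ]
```

View pics/t3z.png

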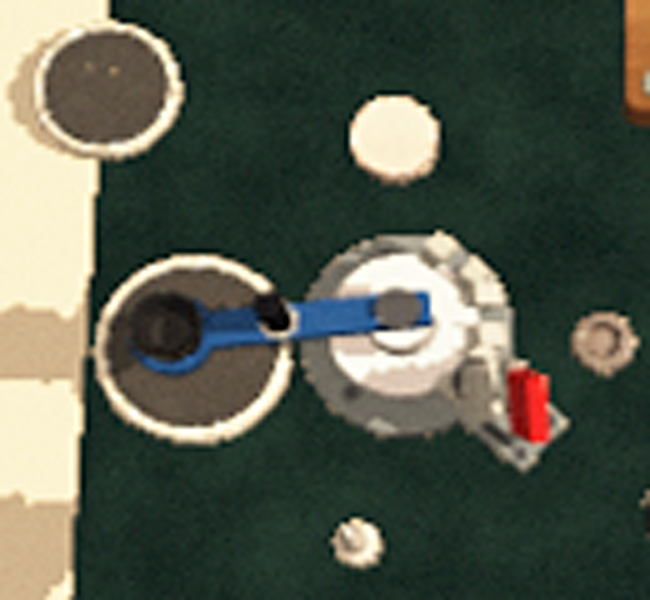

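```bash
python3 - <<'E'
from cell import *
from h import *
print(plane(load("top3"),213.4,188.1,87.))
print(hand_in(),state()["t"])
E
```

```text
[518.50528421 183.53811596  87.        ]
the job is handed in; nothing more can be done
the job is handed in; nothing more can be done
```

The job is handed in at about 22 s of the 69 s allowed; `hand_in()` gives no verdict, so the results below are my own checks.

**What I did:**
- Took the bottle off the dish and stood it on the cork mat.
- Pulled and twisted the red knob so it stayed out by itself.
- Swung the arm over the white dish by its post.
- Twisted the knob back so the plunger went home.

**What the last checks showed:**
- **Bottle:** upright, and within about 4 mm of the mat's centre in the scene view.
- **Magnifier:** measured at (518.5, 183.5), about 4.5 mm from the dish centre at (521.4, 180.1).
- **Knob:** matches the home position and first twist in both the wrist and top views.
- **Bystanders:** none look displaced in the pictures. I judged this by eye and did not measure each one.
- **Robot:** well clear, with no contact force.

**Checks that disagreed:** the arm angle came out at about 0.77 rad from the tool position and 0.82 rad from the wrist camera, against the notch at 0.785. In the final top view the magnifier sat about 4 mm from where I expected it at the notch. I judged these differences to be camera and calibration error, because the plunger went fully in.

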